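# Push the empty tub up out of the angled topping stand and clear it to the tray

## Robot

A 6-joint arm with a two-finger parallel gripper is mounted at the origin on the work surface. World frame = base frame: x ahead of the robot, y to its left, z up, the work surface at z = 0. Lengths are in m, angles in rad, forces in N, time in s.
With the tool pointing down it reaches from about 0.325 to 0.9 m from the base axis. Payload 3.5 kg.
Tool frame: the origin (TCP) lies at the very end of the fingers, on their centre line; the grasp point (between the pads) lies 19 mm behind it; z points along the fingers, y is the line along which they close (so a half turn about z gives the same grasp; the last joint's range is limited). The gripper opens to 85 mm and grips with 20 to 120 N. Pads are 22 mm wide; open, the fingers measure 114 mm over their backs; the gripper's body (76 mm by 85 mm) begins 54 mm behind the grasp point. The pads swing forward as they close: fully open they stand 13 mm farther back than shut.
Start: joints at [1.167, 0.276, -0.026, 1.268, 0, 1.467], TCP at [0.185, 0.597, 0.231] pointing down, gripper open.
Joint ranges: [-3.12, 3.12], [-0.85, 1.88], [-1.08, 1.24], [-1.95, 2.15], [-1.57, 1.53], [-3.14, 3.14]. Speed limits (rad/s): [2.57, 2.57, 3.14, 3.14, 3.14, 3.14].

## Interface

Orientations are given as a unit quaternion [w, x, y, z].
In Python, from cell import read_state, get_image, camera_model, sign_off gives the robot as it stands. The module is installed in compiled form; this text tells all that it offers.
- The arm moves only by the tool jog_arm, never from a script. Its argument "moves" is a list of rows, each an object of numbers: "dx", "dy", "dz": the shift along the tool's x, y, z in m; "ax", "ay", "az": the turn, a rotation vector about the tool's x, y, z in degrees. In form: [{"dx": .., "dy": .., "dz": .., "ax": .., "ay": .., "az": ..}, ...]. A call has exactly 5 rows; each row is the pose to reach, as a shift and turn from the pose commanded when the call began, along the tool's axes at that moment; what a row does not reach only later rows make up. A row lasts 1/12 s, in which the tool goes at most 41.7 mm and 7.16 degrees, less where a joint would pass 70% of its speed; a pose out of reach is approached as far as the arm can. A call with a gripper value outside its range is refused whole. "hand" is the closure, from 0 (fully open) to 1 (shut), set as the call begins (left out, the last holds). The fingers move at their own pace and stop on an object; "squeeze" is the grip in N (left out, the last holds). Time passes only in rows, so rows that repeat a pose let the fingers close, or fill a call up. It gives the time, the measured TCP pose, the force, the opening and the grip force at its end, in the units of the state.
- read_state(): the state, without advancing time (a new reading comes with each control period).
- get_image(name): name is "side" or "top" or "wrist"; returns (picture, depth): 480x640x3 uint8, red, green, blue; 480x640 float32, m along the optical axis (not along the pixel's ray), 0 where there is no reading.
- camera_model(name): a dict with "fx", "fy", "cx", "cy" (pixels), "R" (3x3) and "t" (3): a world point X has camera coordinates R X + t. Camera axes: x right, y down, z forward; pixel columns grow to the right and rows downward; lengths in m; the calibration is good to about 2 mm. The wrist camera is an equidistant fisheye: a pixel r from the principal point sees the ray r / f radians off the axis. A picture is of the moment at which its call begins: read the wrist's pose just before it. camera_model takes no time and is no camera call; for the wrist camera it gives the pose at the moment of the call.
- sign_off(): hands the job in; it is judged then, once.
The state is a dict: "clock": time; "joints": joint angles; "joint_velocities": joint speeds; "tau": joint torques, N m; "tool_pos": TCP position; "eef_rot": TCP orientation; "ft_force": force on the tool from outside, world axes, zero at the start; "moment": the same for the moment, N m; "grip_width": opening from 0.0 (shut) to 1.0 (fully open); "finger_force": force on a finger pad.
Only numpy, scipy, OpenCV 4.12 (cv2) and the standard library are available. Lean on these libraries where they do the work, as an engineer would, in place of code of your own. Each camera call takes 0.05 s, during which the arm holds its last target. There are 200 camera calls.

## Task

The open tub in the angled buffet stand is empty and needs washing, but it sits flush and tight in its recess. Take the wooden muddler, poke its stem up through the push-out hole behind that tub until the tub stands about 2 cm proud of the board, still held in its recess, then lay the muddler back down flat on the table, lift the tub out and set it upright on the floor of the grey tray. Do not let the tub fall onto the table, and leave the two lidded tubs, the drinking glass and the coffee cup where they are.

Things in the scene. Friction and masses are not known exactly. Their poses are not given: they have to be found in the camera images.
- stand: Angled topping stand, fixed: an oak board leaning at 45 degrees between two dark steel leg frames, 146 mm either side of its middle. Its upper face looks up and to the robot's left, its under face down and to the right (turned up to 0.35 rad from that); the space under and behind it is open between the legs. Origin on the table, right below the middle of the upper face.
- board: The stand's board, 284 mm wide (y, level), 104 mm along the slope (x, downhill), 50 mm thick. Origin: middle of its upper face, 210 mm above the table; z points out of that face, at 45 degrees. Three recesses at y = -88, 0, +88 mm, 60 mm across, 38 mm deep, axes along z; from each floor a coaxial push-out hole, 28 mm across, goes on through 12 mm to the under face.
- hole_mid (a point): Mouth of the middle recess's push-out hole: its centre on the under face, 50 mm straight below (-z of the board) the board's origin, 175 mm above the table. The other two are 88 mm to either side along y. Axes as the board's.
- tub_mid (a point): Centre (half-way up) of the open steel tub: 56 mm across, straight sides, 40 mm tall, 90 g, flat bottom. z along its axis to its mouth. It starts in any one recess, on its floor: rim 2 mm proud, this point 18 mm under the board's face. Sprung rubber lugs 12 mm under the face grip it: 4 to 7 N pushes it along, and it stays where left until its bottom is past them (26 mm up).
- lidded_a_mid (a point): Centre (half-way up the wall) of one of two steel tubs with lids, like the open one but closed by a lid with a black knob that stands 19 mm above its rim; in another recess. Stays there.
- lidded_b_mid (a point): Centre (half-way up the wall) of the other lidded tub, as above. Stays there.
- muddler_grip (a point): Point on the long axis of the wooden muddler, inside its square handle: 130 mm from the stem's tip, 60 mm from the butt, 30 mm from where the stem begins. x axis along the stick towards the tip.
- muddler_tip (a point): Centre of the flat end of the muddler's stem.
- muddler: The muddler: a dark wooden stick, 190 mm long, 75 g: square handle 24 by 24 mm, 90 mm long, then a round stem 16 mm across, 100 mm long. It starts lying on a flat of the handle, axis 12 mm above the table. Origin on the underside where handle and stem meet; x towards the stem's tip, z up.
- tray: Low grey wash-up tray, fixed: 180 by 150 mm outside (x by y), walls 5 mm thick and 26 mm high, floor 5 mm thick. Origin under its centre, on the table. Empty.
- tub: The same open tub; origin at the centre of its underside, z towards its mouth.
- tumbler: Drinking glass standing on the table, 72 mm across, 92 mm tall; origin under its centre.
- coffee_cup: White coffee cup with one handle, 68 mm across, 60 mm tall; origin under its centre.
Things that resemble listed ones, but are neither listed nor needed, are in the scene too. Leave any blue or purple look-alike of the tub alone.

How it is judged:
On the way:
1. the muddler, up through the hole from behind, has pushed the open tub at least 12 mm up along its recess (rim 14 mm proud), the tub still held in it (z of tub_mid in the frame of board between -0.006 and 0.016 m and angle between the z axis of tub_mid and the z axis of board, either way round below 0.2 rad and z of muddler_tip in the frame of board between -0.04 and 0 m and contact force between muddler and tub above 0.1 N), for 0.05 s.
At the end, for the whole second after the job is handed in: The open tub stands upright (within 7 degrees) and at rest on the floor of the tray; the muddler lies flat on the table, at rest; both lidded tubs are within 8 mm of where they started and the glass and the coffee cup within 30 mm (x of tub_mid in the frame of tray between -0.062 and 0.062 m and y of tub_mid in the frame of tray between -0.047 and 0.047 m and height (world z) of tub_mid between 0.02 and 0.03 m and angle between tub_mid's own z axis and vertical below 0.12 rad and linear speed of each of tub, muddler below 0.03 m/s and height (world z) of each of muddler_grip, muddler_tip below 0.0155 m and distance of each of lidded_a_mid, lidded_b_mid from where it was at the start of the episode below 0.008 m and distance of each of tumbler, coffee_cup from where it was at the start of the episode below 0.03 m); the robot touches nothing.
It fails at once if the open tub is down on the table outside the tray (height (world z) of tub_mid below 0.045 m and (x of tub_mid in the frame of tray above 0.09 m or x of tub_mid in the frame of tray below -0.09 m or y of tub_mid in the frame of tray above 0.075 m or y of tub_mid in the frame of tray below -0.075 m)).
It fails at once if a lidded tub is moved by more than 8 mm (distance of any of lidded_a_mid, lidded_b_mid from where it was at the start of the episode above 0.008 m).
It fails at once if the glass or the coffee cup is moved by more than 30 mm (distance of any of tumbler, coffee_cup from where it was at the start of the episode above 0.03 m).
It also fails if it takes over 72 s, if anything falls off the work surface, if the arm or the gripper's body presses on something with over 40 N, if the wrist force passes 120 N, or if a joint passes its speed limit or range.

## Working session

There is one attempt and no reset: what is moved stays moved. The work goes in short steps, Python scripts to look and compute and a tool call to move; the robot and the scene stay as the last step left them, time stands still between calls to the robot, and variables do not carry over. Pictures are saved under pics/ and viewed, at most 10 in all, crops included, and the job is handed in when it is done.

Besides the shell and the picture viewer there is one more tool, called after ">>>" by a JSON object that holds its "fn" and its "kwargs", one argument or row to a line. jog_arm: Moves the arm, as the interface text tells. Its arguments: {"type":"object","properties":{"moves":{"type":"array","items":{"type":"object","properties":{"dx":{"type":"number"},"dy":{"type":"number"},"dz":{"type":"number"},"ax":{"type":"number"},"ay":{"type":"number"},"az":{"type":"number"}}}},"hand":{"type":"number"},"squeeze":{"type":"number"}},"required":["moves"]}

```bash
mkdir -p pics; python3 - <<'E'
from cell import *
import cv2,numpy as np
for n in("side","top"):
    p,d=get_image(n); np.savez(n+".npz",p=p,d=d); cv2.imwrite(f"pics/{n}.png",p[:,:,::-1])
    m=camera_model(n); print(n,{k:np.round(v,3).tolist() for k,v in m.items()}, (d>0).mean())
s=read_state();print(s)
E
```

```text
side {'fx': 443.874, 'fy': 443.874, 'cx': 319.278, 'cy': 238.243, 'R': [[0.979, -0.206, -0.005], [-0.113, -0.515, -0.85], [0.172, 0.832, -0.528]], 't': [-0.515, 0.212, 0.85]} 0.9959016927083333
top {'fx': 619.993, 'fy': 619.993, 'cx': 329.161, 'cy': 240.724, 'R': [[-0.023, -1.0, 0.012], [-0.991, 0.021, -0.133], [0.132, -0.015, -0.991]], 't': [0.027, 0.549, 1.417]} 0.99591796875
{'clock': 0.1, 'joints': array([ 1.16656991e+00,  2.77089442e-01, -2.77294044e-02,  1.26801335e+00,
        2.61290903e-06,  1.46737967e+00]), 'joint_velocities': array([5.24656014e-04, 4.85367054e-04, 3.40748176e-03, 5.40334009e-04,
       1.32848956e-04, 9.28785371e-05]), 'tau': array([ 1.16195770e-04, -4.46707571e+01,  2.96128356e+01,  8.46473558e-03,
       -1.64204021e-04, -4.81694087e-06]), 'tool_pos': array([0.18492453, 0.59628044, 0.23025809]), 'eef_rot': array([-2.56873438e-04,  1.49838374e-01,  9.88709981e-01, -9.84993728e-04]), 'ft_force': array([0.08963736, 0.62971075, 0.05690689]), 'moment': array([0.00868881, 0.01782755, 0.01262831]), 'finger_force': 0.0, 'grip_width': 1.0007476163826687}
```

View pics/top.png

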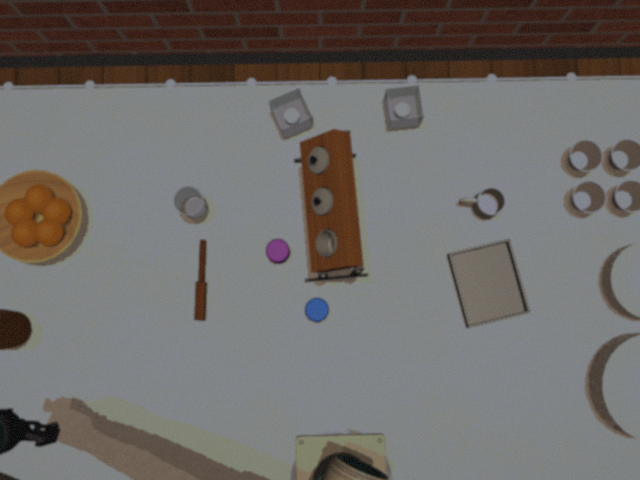

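View pics/side.png

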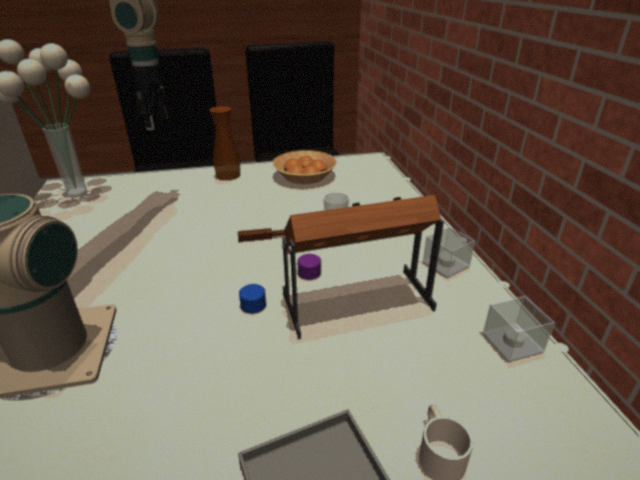

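The top view shows the stand at (330,205). The open tub is in the near recess at (326,242), and the lidded tubs, with black knobs, are at (319,160) and (322,201). The muddler is at (201,280) with its stem towards +x, the tray at (487,283), the glass at (193,205) and the cup at (488,203).

Things that could be mistaken for the tub: the blue disc (317,309), the purple disc (277,250), the pale round items in boxes (292,116) and (402,108), and the cups at right. The one I want is the silver open tub in the recess at (326,242).

```bash
cat > h.py <<'E'
import numpy as np,cv2
from cell import *
def cloud(n,p=None,d=None):
    m=camera_model(n); v,u=np.mgrid[:480,:640]
    c=np.stack([(u-m["cx"])/m["fx"]*d,(v-m["cy"])/m["fy"]*d,d],-1)
    return (c-m["t"])@np.array(m["R"])   # R^T(c-t)
def load(n):
    z=np.load(n+".npz"); return z["p"],z["d"],cloud(n,d=z["d"])
E
python3 - <<'E'
from h import *
np.set_printoptions(precision=4,suppress=True)
p,d,X=load("top")
print("table z",np.median(X[330:420,200:300,2]), np.median(X[300:420,400:440,2]))
hsv=cv2.cvtColor(p,cv2.COLOR_RGB2HSV); brown=(hsv[...,0]<15)&(hsv[...,1]>120)
# muddler
m=np.zeros(brown.shape,bool); m[232:328,188:215]=brown[232:328,188:215]
P=X[m]; c=cv2.minAreaRect(P[:,:2].astype(np.float32)*1000); print("muddler",m.sum(),c, np.percentile(P[:,2],[5,50,95]))
for a in range(232,328,8):
    r=np.where(m[a])[0]
    if len(r): print(a,r.min(),r.max(),X[a,(r.min()+r.max())//2])
# board
m=np.zeros(brown.shape,bool); m[125:285,295:368]=brown[125:285,295:368]
m&=X[...,2]>0.12
n=cv2.connectedComponents(m.astype(np.uint8))
P=X[m]
def ransac(P,it=400,t=.002,rng=np.random.default_rng(0)):
    best=None
    for _ in range(it):
        a=P[rng.choice(len(P),3,False)]; nn=np.cross(a[1]-a[0],a[2]-a[0]); nn/=np.linalg.norm(nn)+1e-12
        i=abs((P-a[0])@nn)<t
        if best is None or i.sum()>best.sum(): best=i
    Q=P[best]; c=Q.mean(0); nn=np.linalg.svd(Q-c,full_matrices=False)[2][2]; nn*=np.sign(nn[2]); return nn,c,best
n1,c1,i1=ransac(P); R=P[~i1]; n2,c2,i2=ransac(R)
print("plane1",n1,c1,i1.sum(),"plane2",n2,c2,i2.sum(), "z",P[:,2].min(),P[:,2].max())
for Q in (P[i1],R[i2]):
    print(cv2.minAreaRect((Q[:,:2]*1000).astype(np.float32)))
# tray, tubs
for nm,(r0,r1,c0,c1_) in dict(tray=(235,330,442,532),tub=(225,260,310,342),la=(145,176,305,334),lb=(186,217,308,337),glass=(185,222,172,210),cup=(185,220,458,506)).items():
    Q=X[r0:r1,c0:c1_].reshape(-1,3); print(nm,np.percentile(Q,[2,50,98],axis=0).tolist())
Q=X[235:330,442:532].reshape(-1,3); Q=Q[(Q[:,2]>.015)&(Q[:,2]<.035)]; print("traywall",len(Q),cv2.minAreaRect((Q[:,:2]*1000).astype(np.float32)))
crop=np.hstack([cv2.resize(p[120:290,285:375],None,fx=3.5,fy=3.5,interpolation=2)[:,:,::-1],cv2.resize(p[225:335,180:250],None,fx=5,fy=5.4)[:595,:350,::-1]][:1]); cv2.imwrite("pics/crop.png",crop)
E
```

```text
table z -0.0008770895102327927 -0.0006975146647407314
muddler 476 ((395.58251953125, 221.95217895507812), (345.0851135253906, 155.14259338378906), 54.06911849975586) [0.015  0.0217 0.0275]
248 201 204 [0.5409 0.3155 0.0184]
256 200 203 [0.5217 0.3174 0.0205]
264 200 203 [0.5027 0.3172 0.0213]
272 200 203 [0.4842 0.3179 0.017 ]
280 200 203 [0.4655 0.3183 0.0144]
288 197 204 [0.4463 0.3192 0.0217]
296 196 204 [0.4277 0.3193 0.0207]
304 196 204 [0.4089 0.3182 0.0257]
312 196 203 [0.3906 0.3212 0.022 ]
plane1 [-0.0478  0.7023  0.7102] [0.603  0.0255 0.2132] 2339 plane2 [ 0.0504 -0.7155  0.6968] [ 0.6103 -0.023   0.2299] 1420 z 0.12117248167329371 1.4766337366775781
((608.8447265625, 27.807592391967773), (281.546875, 77.39080047607422), 4.076170444488525)
((613.2718505859375, -21.758285522460938), (281.72320556640625, 38.30426025390625), 3.939842462539673)
tray [[0.3389341808039191, -0.46346150367124017, -0.006037984562205461], [0.44608934441580017, -0.3576929377085275, 0.00287945784205261], [0.5565950991684011, -0.25501259434688933, 0.027692270070158995]]
tub [[0.4881307424066534, -0.005
[... 377 characters left out ...]
51200610614, 0.0022534735676894126, 0.17890864049419278], [0.6081002796603774, 0.030575142744589872, 0.21721311462449042], [0.6435839126076005, 0.06001105720451359, 0.23792111976622338]]
glass [[0.6092764354282266, 0.301274372894843, -0.006101858139389485], [0.6472807755524634, 0.34068542643297384, 0.008648939944675966], [0.6967044376284057, 0.39170085339586874, 0.09415928082675576]]
cup [[0.5993440443670183, -0.41286182892724466, -0.005440040714235242], [0.6367546401458852, -0.35312057944970787, 0.0040786108913691095], [0.6830957534343725, -0.3002721441446733, 0.06205088020255282]]
traywall 781 ((444.75390625, -359.0792541503906), (180.1208953857422, 152.56246948242188), 12.171600341796875)
```

View pics/crop.png

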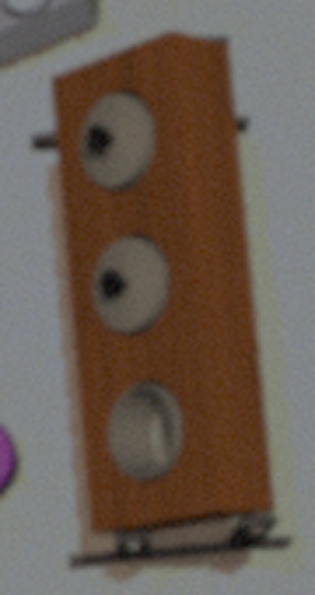

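```bash
cat >> h.py <<'E'
from scipy.spatial.transform import Rotation as Ro
np.set_printoptions(precision=4,suppress=True)
YAW=np.deg2rad(4.0); n=np.array([-np.sin(YAW)*.7071,np.cos(YAW)*.7071,.7071]); u=np.array([np.cos(YAW),np.sin(YAW),0])
O=np.array([.6088,.0290,.210]); F=O-.088*u          # F: open tub's recess centre on the face
H=F-.05*n
def st():
    s=read_state(); q=s["eef_rot"]; return np.array(s["tool_pos"]),Ro.from_quat([q[1],q[2],q[3],q[0]]),s
def frame(z,x):  # tool z, approx tool x
    z=np.array(z,float);z/=np.linalg.norm(z);x=np.array(x,float);x-=z*(x@z);x/=np.linalg.norm(x)
    return Ro.from_matrix(np.stack([x,np.cross(z,x),z],1))
def go(pos,R=None):
    p,R0,s=st(); R=R or R0
    print("d(mm)",1000*R0.inv().apply(np.array(pos)-p),"a(deg)",np.degrees((R0.inv()*R).as_rotvec()),"| t",round(s["clock"],2),"q",s["joints"],"F",s["ft_force"],"g",s["grip_width"])
def ray(name,px,py,P0,N):
    m=camera_model(name);R=np.array(m["R"]);c=-R.T@m["t"];v=R.T@np.array([(px-m["cx"])/m["fx"],(py-m["cy"])/m["fy"],1]);return c+v*((P0-c)@N)/(v@N)
def pix(name,P):
    m=camera_model(name);c=np.array(m["R"])@P+m["t"];return np.array([m["fx"]*c[0]/c[2]+m["cx"],m["fy"]*c[1]/c[2]+m["cy"]])
E
python3 - <<'E'
from h import *
print("n",n,"F",F,"H",H)
for nm,px,k in(("tub",(326.4,242.9),.002),("lb",(322.4,201.4),.002),("la",(318.7,160.),.002)):
    r=ray("top",*px,O+k*n,n)-O; print(nm,"along y",r@u*1000,"slope",r@np.cross(u,n)*1000)
# side view check of board corners: upper face corners
for sy in(-.142,.142):
  for sx in(-.052,.052): print("side px",pix("side",O+sy*u+sx*np.cross(u,n)), "top px",pix("top",O+sy*u+sx*np.cross(u,n)))
z0=np.array([0,0,1.])
for px in((203,240),(201,320),(202.2,264),(200.2,304)): print("mud",ray("top",*px,.016*z0,z0))
go([.431,.319,.10],frame([0,0,-1],[-1,.038,0]))
E
```

```text
n [-0.0493  0.7054  0.7071] F [0.521  0.0229 0.21  ] H [ 0.5235 -0.0124  0.1746]
tub along y -87.48716580600288 slope 1.3754015054802085
lb along y -0.2196060997659306 slope 1.011732261845151
la along y 88.23104337972197 slope 1.4821331094424246
side px [282.9352 230.1659] top px [311.4676 272.4209]
side px [289.5201 214.8953] top px [347.6615 266.0139]
side px [413.0087 211.0193] top px [299.797  142.1247]
side px [434.2025 194.6955] top px [334.2803 128.6205]
mud [0.5603 0.3137 0.016 ]
mud [0.3721 0.3176 0.016 ]
mud [0.5031 0.3154 0.016 ]
mud [0.4093 0.3196 0.016 ]
d(mm) [-317.2101 -191.655   130.5789] a(deg) [ -0.1137  -0.0274 -15.0589] | t 0.1 q [ 1.1666  0.2771 -0.0277  1.268   0.      1.4674] F [0.0896 0.6297 0.0569] g 1.0007476163826687
```

>>> {"fn": "jog_arm", "kwargs": {
  "moves": [
    {"dx": -0.03,"dy": -0.018,"dz": 0.005,"az": -3},
    {"dx": -0.06,"dy": -0.037,"dz": 0.015,"az": -6},
    {"dx": -0.094,"dy": -0.057,"dz": 0.03,"az": -10},
    {"dx": -0.127,"dy": -0.077,"dz": 0.045,"az": -13},
    {"dx": -0.16,"dy": -0.096,"dz": 0.06,"az": -15}
  ],
  "hand": 0,
  "squeeze": 80
}}

```text
invalid input
```

```bash
python3 - <<'E'
from h import *
go([.431,.3188,.06],frame([0,0,-1],[-1,.038,0]))
E
```

```text
d(mm) [-317.2779 -191.765   170.5792] a(deg) [ -0.1137  -0.0274 -15.0589] | t 0.1 q [ 1.1666  0.2771 -0.0277  1.268   0.      1.4674] F [0.0896 0.6297 0.0569] g 1.0007476163826687
```

>>> {"fn": "jog_arm", "kwargs": {
  "moves": [
    {"dx": -0.03,"dy": -0.018,"dz": 0.005,"ax": 0,"ay": 0,"az": -3},
    {"dx": -0.06,"dy": -0.037,"dz": 0.015,"ax": 0,"ay": 0,"az": -6},
    {"dx": -0.094,"dy": -0.057,"dz": 0.03,"ax": 0,"ay": 0,"az": -10},
    {"dx": -0.127,"dy": -0.077,"dz": 0.045,"ax": 0,"ay": 0,"az": -13},
    {"dx": -0.16,"dy": -0.096,"dz": 0.06,"ax": 0,"ay": 0,"az": -15}
  ],
  "hand": 0,
  "squeeze": 80
}}

```text
clock: 0.52
tool_pos: [0.31, 0.4562, 0.1704]
eef_rot: [-0.0, 0.018, 1.0, -0.0]
ft_force: [1.5, 0.1, 0.7]
grip_width: 1.0
finger_force: 0.0
```

```bash
python3 - <<'E'
from h import *
go([.431,.3188,.06],frame([0,0,-1],[-1,.038,0]))
E
```

```text
d(mm) [-125.8411 -132.9316  110.472 ] a(deg) [-0.0216 -0.0068  0.1219] | t 0.52 q [ 0.8568  0.1877 -0.2718  1.1117 -0.0001  0.8926] F [1.503  0.0932 0.7465] g 1.000039956442319
```

>>> {"fn": "jog_arm", "kwargs": {
  "moves": [
    {"dx": -0.025,"dy": -0.027,"dz": 0.022,"ax": 0,"ay": 0,"az": 0},
    {"dx": -0.05,"dy": -0.053,"dz": 0.044,"ax": 0,"ay": 0,"az": 0},
    {"dx": -0.075,"dy": -0.08,"dz": 0.066,"ax": 0,"ay": 0,"az": 0},
    {"dx": -0.1,"dy": -0.106,"dz": 0.088,"ax": 0,"ay": 0,"az": 0},
    {"dx": -0.126,"dy": -0.133,"dz": 0.11,"ax": 0,"ay": 0,"az": 0}
  ]
}}

```text
clock: 0.93
tool_pos: [0.4276, 0.3218, 0.0628]
eef_rot: [-0.0, 0.019, 1.0, -0.0]
ft_force: [0.0, 0.1, 0.1]
grip_width: 1.003
finger_force: 0.0
```

>>> {"fn": "jog_arm", "kwargs": {
  "moves": [
    {"dx": 0,"dy": 0,"dz": 0.012,"ax": 0,"ay": 0,"az": 0},
    {"dx": 0,"dy": 0,"dz": 0.025,"ax": 0,"ay": 0,"az": 0},
    {"dx": 0,"dy": 0,"dz": 0.038,"ax": 0,"ay": 0,"az": 0},
    {"dx": 0,"dy": 0,"dz": 0.05,"ax": 0,"ay": 0,"az": 0},
    {"dx": 0,"dy": 0,"dz": 0.056,"ax": 0,"ay": 0,"az": 0}
  ]
}}

```text
clock: 1.35
tool_pos: [0.4259, 0.3224, 0.0061]
eef_rot: [-0.001, 0.02, 1.0, -0.001]
ft_force: [0.4, -0.5, -0.9]
grip_width: 1.003
finger_force: 0.0
```

>>> {"fn": "jog_arm", "kwargs": {
  "moves": [
    {"dx": 0,"dy": 0,"dz": 0,"ax": 0,"ay": 0,"az": 0},
    {"dx": 0,"dy": 0,"dz": 0,"ax": 0,"ay": 0,"az": 0},
    {"dx": 0,"dy": 0,"dz": 0,"ax": 0,"ay": 0,"az": 0},
    {"dx": 0,"dy": 0,"dz": 0,"ax": 0,"ay": 0,"az": 0},
    {"dx": 0,"dy": 0,"dz": 0,"ax": 0,"ay": 0,"az": 0}
  ],
  "hand": 1,
  "squeeze": 80
}}

```text
clock: 1.77
tool_pos: [0.4278, 0.3239, 0.0089]
eef_rot: [0.001, 0.019, 1.0, 0.0]
ft_force: [-0.2, -0.8, -0.2]
grip_width: 0.302
finger_force: 0.3
```

>>> {"fn": "jog_arm", "kwargs": {
  "moves": [
    {"dx": 0,"dy": 0,"dz": 0,"ax": 0,"ay": 0,"az": 0},
    {"dx": 0,"dy": 0,"dz": 0,"ax": 0,"ay": 0,"az": 0},
    {"dx": 0,"dy": 0,"dz": 0,"ax": 0,"ay": 0,"az": 0},
    {"dx": 0,"dy": 0,"dz": 0,"ax": 0,"ay": 0,"az": 0},
    {"dx": 0,"dy": 0,"dz": 0,"ax": 0,"ay": 0,"az": 0}
  ]
}}

```text
clock: 2.18
tool_pos: [0.4282, 0.3242, 0.0092]
eef_rot: [0.001, 0.019, 1.0, 0.001]
ft_force: [0.4, -0.9, 6.6]
grip_width: 0.258
finger_force: 80.8
```

>>> {"fn": "jog_arm", "kwargs": {
  "moves": [
    {"dx": 0,"dy": 0,"dz": -0.02,"ax": 0,"ay": 0,"az": 0},
    {"dx": 0,"dy": 0,"dz": -0.05,"ax": 0,"ay": 0,"az": 0},
    {"dx": 0,"dy": 0,"dz": -0.085,"ax": 0,"ay": 0,"az": 0},
    {"dx": 0,"dy": 0,"dz": -0.12,"ax": 0,"ay": 0,"az": 0},
    {"dx": 0,"dy": 0,"dz": -0.155,"ax": 0,"ay": 0,"az": 0}
  ]
}}

```text
clock: 2.6
tool_pos: [0.4264, 0.323, 0.1641]
eef_rot: [-0.001, 0.019, 1.0, -0.0]
ft_force: [-0.4, 0.0, -0.8]
grip_width: 0.257
finger_force: 80.1
```

>>> {"fn": "jog_arm", "kwargs": {
  "moves": [
    {"dx": 0,"dy": 0,"dz": -0.035,"ax": 0,"ay": 0,"az": 0},
    {"dx": 0,"dy": 0,"dz": -0.07,"ax": 0,"ay": 0,"az": 0},
    {"dx": 0,"dy": 0,"dz": -0.105,"ax": 0,"ay": 0,"az": 0},
    {"dx": 0,"dy": 0,"dz": -0.14,"ax": 0,"ay": 0,"az": 0},
    {"dx": 0,"dy": 0,"dz": -0.175,"ax": 0,"ay": 0,"az": 0}
  ]
}}

```text
clock: 3.02
tool_pos: [0.4265, 0.3231, 0.3394]
eef_rot: [-0.0, 0.019, 1.0, -0.0]
ft_force: [-0.4, 0.4, -1.2]
grip_width: 0.258
finger_force: 80.1
```

```bash
python3 - <<'E'
from h import *
p,R,s=st(); print(p,R.as_matrix(),s["ft_force"],s["joints"],s["grip_width"])
for nm in("top","side","wrist"):
    im,d=get_image(nm); np.savez(nm+"2.npz",p=im,d=d); cv2.imwrite(f"pics/{nm}2.png",im[:,:,::-1])
    m=camera_model(nm)
    if nm!="wrist":
        for q in(0,.13,-.06): print(nm,pix(nm,p+R.apply([-q,0,-.003])))
    else: print({k:np.round(v,3).tolist() for k,v in m.items()})
a=cv2.imread("pics/side2.png")
cv2.imwrite("pics/c2.png",np.vstack([cv2.resize(cv2.imread("pics/wrist2.png"),(400,300)),cv2.resize(a,(400,300))]))
E
```

```text
[0.4265 0.3231 0.3394] [[-0.9992  0.0389 -0.0005]
 [ 0.0389  0.9992 -0.0003]
 [ 0.0005 -0.0003 -1.    ]] [-0.3905  0.3676 -1.1868] [ 0.5275  0.0787 -0.0392  1.4534 -0.      0.5664] 0.25814649917931376
top [163.5344 288.9048]
top [167.1508 218.5014]
top [161.8276 322.1328]
side [246.5969 109.541 ]
side [303.1201 106.6482]
side [219.8166 110.9116]
{'fx': 371.648, 'fy': 371.648, 'cx': 325.596, 'cy': 237.498, 'R': [[0.039, 0.999, 0.003], [0.943, -0.038, 0.33], [0.33, -0.01, -0.944]], 't': [-0.341, -0.472, 0.347]}
```

View pics/c2.png

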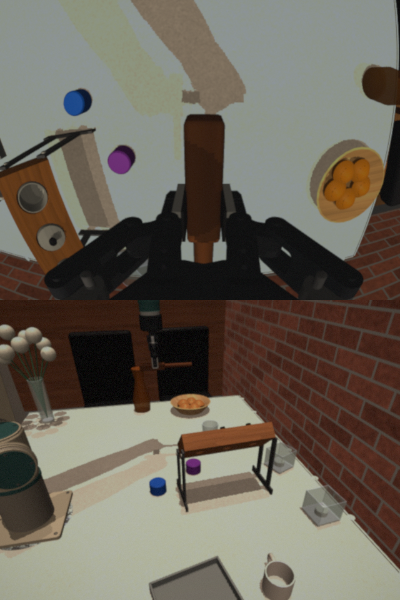

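The muddler is held level: in the side view it spans about (243–307, 103), and the predicted tip was (303,107). Next I'll fit its line from both views.

```bash
python3 - <<'E'
from h import *
p,R,s=st()
for nm,(r0,r1,c0,c1) in(("side",(90,122,225,330)),("top",(205,345,145,185))):
    z=np.load(nm+"2.npz");im=z["p"];X=cloud(nm,d=z["d"]);h=cv2.cvtColor(im,cv2.COLOR_RGB2HSV)
    m=np.zeros(im.shape[:2],bool);m[r0:r1,c0:c1]=((h[...,0]<15)&(h[...,1]>110)&(h[...,2]>40)&(X[...,2]>.3)&(X[...,2]<.4))[r0:r1,c0:c1]
    v,uu=np.where(m);print(nm,m.sum(),"u",uu.min(),uu.max(),"v",v.min(),v.max())
    T=R.inv().apply(X[m]-p)*1000
    print(" tool-frame x pct",np.percentile(T[:,0],[0,1,5,95,99,100]))
    for a,b in((-130,-110),(-110,-80),(-80,-50),(-30,-10),(20,45)):
        k=(T[:,0]>a)&(T[:,0]<b)
        if k.any(): print(a,b,k.sum(),"y",np.percentile(T[k,1],[5,50,95]),"z",np.percentile(T[k,2],[5,50,95]))
E
```

```text
side 422 u 225 306 v 99 113
 tool-frame x pct [-134.4069 -132.1193 -124.6027   44.0552   48.5414   50.3855]
-130 -110 46 y [-9.9283 -7.1611 -1.5505] z [-16.0086 -12.7364  -7.8506]
-110 -80 63 y [-10.7566  -6.6584  -0.3619] z [-16.0998 -12.9296  -7.8745]
-80 -50 63 y [-10.5089  -6.318   -0.8713] z [-16.1445 -12.4019  -8.123 ]
-30 -10 47 y [-14.2764 -11.4053   0.786 ] z [-20.3837 -16.8746  -2.4731]
20 45 92 y [-14.4125 -10.6611   6.6146] z [-20.0238 -16.0905   2.4673]
top 489 u 156 170 v 217 318
 tool-frame x pct [-129.7864 -127.8203 -121.4599   49.6384   53.1779   54.7574]
-130 -110 58 y [-7.6357 -3.7913  0.7571] z [-9.7346 -6.0559 -1.5574]
-110 -80 88 y [-7.9803 -3.9705  1.1998] z [-9.5734 -6.0874 -3.0279]
-80 -50 92 y [-7.3686 -3.6733  1.0281] z [-9.94   -6.5216 -3.2861]
-30 -10 21 y [-11.9953  -8.5603  -4.4739] z [-16.0507 -11.8595  -8.1099]
20 45 112 y [-11.3438  -4.1305   5.6331] z [-15.9106 -12.3033  -8.7395]
```

>>> {"fn": "jog_arm", "kwargs": {
  "moves": [
    {"dx": -0.004,"dy": -0.03,"dz": 0,"ax": 0,"ay": 0,"az": 0},
    {"dx": -0.01,"dy": -0.065,"dz": 0,"ax": 0,"ay": 0,"az": 0},
    {"dx": -0.015,"dy": -0.1,"dz": 0,"ax": 0,"ay": 0,"az": 0},
    {"dx": -0.02,"dy": -0.135,"dz": 0,"ax": 0,"ay": 0,"az": 0},
    {"dx": -0.025,"dy": -0.17,"dz": 0,"ax": 0,"ay": 0,"az": 0}
  ]
}}

```text
clock: 3.58
tool_pos: [0.4442, 0.1511, 0.3358]
eef_rot: [-0.002, 0.019, 1.0, -0.0]
ft_force: [0.7, 0.3, -0.1]
grip_width: 0.261
finger_force: 80.0
```

>>> {"fn": "jog_arm", "kwargs": {
  "moves": [
    {"dx": -0.005,"dy": -0.035,"dz": 0,"ax": 0,"ay": 0,"az": 0},
    {"dx": -0.01,"dy": -0.07,"dz": 0,"ax": 0,"ay": 0,"az": 0},
    {"dx": -0.015,"dy": -0.105,"dz": 0,"ax": 0,"ay": 0,"az": 0},
    {"dx": -0.02,"dy": -0.14,"dz": 0,"ax": 0,"ay": 0,"az": 0},
    {"dx": -0.025,"dy": -0.175,"dz": 0,"ax": 0,"ay": 0,"az": 0}
  ]
}}

```text
clock: 4.0
tool_pos: [0.4623, -0.0247, 0.336]
eef_rot: [-0.002, 0.019, 1.0, 0.0]
ft_force: [0.4, 0.0, -1.1]
grip_width: 0.253
finger_force: 80.0
```

>>> {"fn": "jog_arm", "kwargs": {
  "moves": [
    {"dx": -0.005,"dy": -0.035,"dz": 0,"ax": 0,"ay": 0,"az": 0},
    {"dx": -0.01,"dy": -0.07,"dz": 0,"ax": 0,"ay": 0,"az": 0},
    {"dx": -0.015,"dy": -0.105,"dz": 0,"ax": 0,"ay": 0,"az": 0},
    {"dx": -0.02,"dy": -0.14,"dz": 0,"ax": 0,"ay": 0,"az": 0},
    {"dx": -0.025,"dy": -0.175,"dz": 0,"ax": 0,"ay": 0,"az": 0}
  ]
}}

```text
clock: 4.42
tool_pos: [0.4807, -0.2003, 0.3358]
eef_rot: [-0.002, 0.02, 1.0, 0.001]
ft_force: [0.1, 0.8, -0.7]
grip_width: 0.257
finger_force: 80.0
```

>>> {"fn": "jog_arm", "kwargs": {
  "moves": [
    {"dx": -0.005,"dy": -0.025,"dz": 0,"ax": 0,"ay": 0,"az": -7},
    {"dx": -0.01,"dy": -0.05,"dz": 0,"ax": 0,"ay": 0,"az": -14},
    {"dx": -0.015,"dy": -0.07,"dz": 0,"ax": 0,"ay": 0,"az": -21},
    {"dx": -0.02,"dy": -0.085,"dz": 0,"ax": 0,"ay": 0,"az": -28},
    {"dx": -0.02,"dy": -0.09,"dz": 0,"ax": 0,"ay": 0,"az": -35}
  ]
}}

```text
clock: 4.83
tool_pos: [0.498, -0.2917, 0.335]
eef_rot: [-0.001, -0.284, 0.959, 0.001]
ft_force: [0.1, 0.3, -0.6]
grip_width: 0.26
finger_force: 80.1
```

>>> {"fn": "jog_arm", "kwargs": {
  "moves": [
    {"dx": 0,"dy": 0,"dz": 0,"ax": 0,"ay": 0,"az": -7},
    {"dx": 0,"dy": 0,"dz": 0,"ax": 0,"ay": 0,"az": -14},
    {"dx": 0,"dy": 0,"dz": 0,"ax": 0,"ay": 0,"az": -21},
    {"dx": 0,"dy": 0,"dz": 0,"ax": 0,"ay": 0,"az": -28},
    {"dx": 0,"dy": 0,"dz": 0,"ax": 0,"ay": 0,"az": -35}
  ]
}}

```text
clock: 5.25
tool_pos: [0.4974, -0.2892, 0.3355]
eef_rot: [-0.001, -0.56, 0.829, 0.002]
ft_force: [-0.1, 0.7, -1.1]
grip_width: 0.254
finger_force: 80.1
```

```bash
cat >> h.py <<'E'
w=-np.cross(u,n)          # downhill
RI=frame(w,-n)            # insertion attitude
def tcp_for_tip(T): return T-RI.apply([-.131,0,-.003])
E
python3 - <<'E'
from h import *
print(st()[0],w); PI=tcp_for_tip(H-.025*n); print("pre",PI,"A",PI-.22*w)
go(PI-.22*w,RI)
E
```

```text
[ 0.4974 -0.2892  0.3355] [-0.0493  0.7054 -0.7071]
pre [ 0.531  -0.1203  0.0622] A [ 0.5419 -0.2755  0.2178]
d(mm) [-29.1376 -36.6461 117.6063] a(deg) [ -9.9596 -44.1079 -24.6229] | t 5.25 q [-0.6389  0.1556  0.0397  1.459  -0.0001 -1.8275] F [-0.1264  0.6726 -1.1224] g 0.25365174797041556
```

>>> {"fn": "jog_arm", "kwargs": {
  "moves": [
    {"dx": -0.003,"dy": -0.004,"dz": 0.006,"ax": -1.2,"ay": -5.5,"az": -3.1},
    {"dx": -0.006,"dy": -0.008,"dz": 0.012,"ax": -2.5,"ay": -11,"az": -6.2},
    {"dx": -0.01,"dy": -0.012,"dz": 0.02,"ax": -3.7,"ay": -16.5,"az": -9.2},
    {"dx": -0.014,"dy": -0.016,"dz": 0.035,"ax": -5,"ay": -22,"az": -12.3},
    {"dx": -0.018,"dy": -0.02,"dz": 0.05,"ax": -6.2,"ay": -27.5,"az": -15.4}
  ]
}}

```text
clock: 5.67
tool_pos: [0.5235, -0.2806, 0.2871]
eef_rot: [0.169, -0.646, 0.723, 0.178]
ft_force: [-0.2, -0.1, -2.2]
grip_width: 0.259
finger_force: 80.1
```

```bash
python3 - <<'E'
from h import *
PI=tcp_for_tip(H-.025*n);go(PI-.22*w,RI)
E
```

```text
d(mm) [ 26.345  -20.4117  63.6627] a(deg) [ -4.0964 -16.4966  -9.2401] | t 5.67 q [-0.7754  0.409   0.1879  1.7007  0.3563 -2.2986] F [-0.1918 -0.0604 -2.2297] g 0.2587237634895012
```

>>> {"fn": "jog_arm", "kwargs": {
  "moves": [
    {"dx": 0.007,"dy": -0.005,"dz": 0.016,"ax": -1.2,"ay": -5.5,"az": -3.1},
    {"dx": 0.013,"dy": -0.01,"dz": 0.032,"ax": -2.5,"ay": -11,"az": -6.2},
    {"dx": 0.02,"dy": -0.015,"dz": 0.048,"ax": -4.1,"ay": -16.5,"az": -9.2},
    {"dx": 0.026,"dy": -0.02,"dz": 0.064,"ax": -4.1,"ay": -16.5,"az": -9.2},
    {"dx": 0.026,"dy": -0.02,"dz": 0.064,"ax": -4.1,"ay": -16.5,"az": -9.2}
  ]
}}

```text
clock: 6.08
tool_pos: [0.5398, -0.2741, 0.21]
eef_rot: [-0.259, 0.673, -0.632, -0.285]
ft_force: [-1.2, 0.5, -1.2]
grip_width: 0.254
finger_force: 80.1
```

```bash
python3 - <<'E'
from h import *
PI=tcp_for_tip(H-.025*n);go(PI,RI)
E
```

```text
d(mm) [ -3.18    -3.3072 213.3708] a(deg) [ 0.3647  0.3398 -0.568 ] | t 6.08 q [-0.8006  0.6566  0.2759  1.8523  0.4708 -2.5984] F [-1.1942  0.5385 -1.2032] g 0.254299397883534
```

>>> {"fn": "jog_arm", "kwargs": {
  "moves": [
    {"dx": 0,"dy": -0.001,"dz": 0.02,"ax": 0,"ay": 0,"az": 0},
    {"dx": -0.001,"dy": -0.001,"dz": 0.04,"ax": 0,"ay": 0,"az": 0},
    {"dx": -0.002,"dy": -0.002,"dz": 0.06,"ax": 0,"ay": 0,"az": 0},
    {"dx": -0.003,"dy": -0.003,"dz": 0.08,"ax": 0,"ay": 0,"az": 0},
    {"dx": -0.003,"dy": -0.003,"dz": 0.1,"ax": 0.4,"ay": 0.3,"az": -0.6}
  ]
}}

```text
clock: 6.5
tool_pos: [0.5394, -0.2018, 0.1503]
eef_rot: [-0.261, 0.679, -0.63, -0.273]
ft_force: [-0.5, -0.2, -1.0]
grip_width: 0.254
finger_force: 80.1
```

```bash
python3 - <<'E'
from h import *
PI=tcp_for_tip(H-.025*n);go(PI,RI)
E
```

```text
d(mm) [  3.1046   3.6628 120.1583] a(deg) [-0.4422 -0.6141  0.4747] | t 6.5 q [-0.7281  0.6035  0.0656  1.639   0.5166 -2.5386] F [-0.4871 -0.2044 -0.9726] g 0.25360040015799107
```

>>> {"fn": "jog_arm", "kwargs": {
  "moves": [
    {"dx": 0.0,"dy": 0.001,"dz": 0.025,"ax": 0,"ay": 0,"az": 0},
    {"dx": 0.001,"dy": 0.002,"dz": 0.05,"ax": 0,"ay": 0,"az": 0},
    {"dx": 0.002,"dy": 0.003,"dz": 0.075,"ax": -0.2,"ay": -0.3,"az": 0.3},
    {"dx": 0.002,"dy": 0.003,"dz": 0.1,"ax": -0.2,"ay": -0.3,"az": 0.3},
    {"dx": 0.002,"dy": 0.003,"dz": 0.118,"ax": -0.2,"ay": -0.3,"az": 0.3}
  ]
}}

```text
clock: 6.92
tool_pos: [0.5305, -0.1199, 0.0641]
eef_rot: [-0.261, 0.677, -0.63, -0.277]
ft_force: [1.1, -0.4, -1.0]
grip_width: 0.26
finger_force: 80.1
```

>>> {"fn": "jog_arm", "kwargs": {
  "moves": [
    {"dx": 0,"dy": 0,"dz": 0,"ax": 0,"ay": 0,"az": 0},
    {"dx": 0,"dy": 0,"dz": 0,"ax": 0,"ay": 0,"az": 0},
    {"dx": 0,"dy": 0,"dz": 0,"ax": 0,"ay": 0,"az": 0},
    {"dx": 0,"dy": 0,"dz": 0,"ax": 0,"ay": 0,"az": 0},
    {"dx": 0,"dy": 0,"dz": 0,"ax": 0,"ay": 0,"az": 0}
  ]
}}

```text
clock: 7.33
tool_pos: [0.5328, -0.1234, 0.0652]
eef_rot: [-0.261, 0.677, -0.631, -0.276]
ft_force: [0.1, 0.2, -1.0]
grip_width: 0.26
finger_force: 80.1
```

```bash
python3 - <<'E'
from h import *
PI=tcp_for_tip(H-.025*n);go(PI,RI)
p,R,s=st();tip=p+R.apply([-.131,0,-.003]);print("tip rel H: y,uphill,n mm",1000*np.array([(tip-H)@u,-(tip-H)@w,(tip-H)@n]))
m=camera_model("wrist")
for nm in("wrist","side"):
    im,d=get_image(nm);cv2.imwrite(f"pics/{nm}3.png",im[:,:,::-1])
    np.savez(nm+"3.npz",p=im,d=d)
a=cv2.imread("pics/side3.png")[170:350,220:480];b=cv2.imread("pics/wrist3.png")
cv2.imwrite("pics/c3.png",np.hstack([cv2.resize(b,(440,330)),cv2.resize(a,(360,330))]))
E
```

```text
d(mm) [-0.1664  1.5341  4.3236] a(deg) [-0.3387 -0.3524  0.1704] | t 7.33 q [-0.6426  0.614  -0.1247  1.401   0.5653 -2.4532] F [ 0.0749  0.1908 -1.0111] g 0.2597385853045271
tip rel H: y,uphill,n mm [  1.104    3.5266 -25.1194]
```

View pics/c3.png

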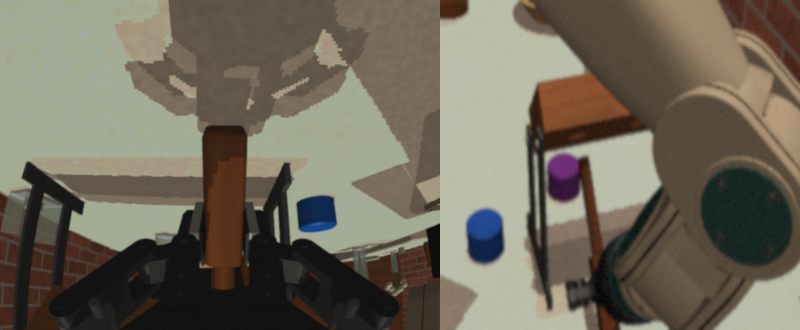

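The wrist view shows the stick held straight. In the side view the stem tip is near pixel (325,256), just under the board. I'll check that against the prediction.

```bash
python3 - <<'E'
from h import *
p,R,s=st();tip=p+R.apply([-.131,0,-.003]); jn=p+R.apply([-.031,0,-.003])
print("pred tip",pix("side",tip),"junction",pix("side",jn),"hole",pix("side",H), "underface edge lo",pix("side",O-.142*u-.05*n+.052*w))
z=np.load("side3.npz");im=z["p"];h=cv2.cvtColor(im,cv2.COLOR_RGB2HSV);X=cloud("side",d=z["d"])
m=(h[...,0]<15)&(h[...,1]>110)
for v in range(246,330,6):
    r=np.where(m[v,310:350])[0]+310
    if len(r):print(v,r.min(),r.max(),X[v,(r.min()+r.max())//2], 'pred u', round(float(pix("side",jn)[0]+(pix("side",tip)-pix("side",jn))[0]*(v-pix("side",jn)[1])/(pix("side",tip)-pix("side",jn))[1]),1))
E
```

```text
pred tip [322.2535 256.6722] junction [333.3322 309.6619] hole [318.8595 244.1692] underface edge lo [287.5102 254.3927]
246 310 328 [0.5264 0.0007 0.1618] pred u 320.0
258 321 326 [ 0.5254 -0.0403  0.1614] pred u 322.5
264 322 327 [ 0.5254 -0.0489  0.1537] pred u 323.8
270 323 328 [ 0.5257 -0.0561  0.1452] pred u 325.0
276 325 330 [ 0.5281 -0.0623  0.1356] pred u 326.3
282 326 331 [ 0.5278 -0.0722  0.1292] pred u 327.5
288 327 333 [ 0.529  -0.0834  0.1237] pred u 328.8
294 328 334 [ 0.5297 -0.0886  0.1138] pred u 330.1
300 329 335 [ 0.3811 -0.7037  0.6261] pred u 331.3
306 330 337 [ 0.5299 -0.1043  0.0985] pred u 332.6
312 328 335 [ 0.5238 -0.1148  0.0944] pred u 333.8
318 329 332 [ 0.521  -0.1191  0.0844] pred u 335.1
324 332 332 [ 0.5017 -0.2131  0.1589] pred u 336.3
```

>>> {"fn": "jog_arm", "kwargs": {
  "moves": [
    {"dx": -0.004,"dy": 0.001,"dz": 0.003,"ax": 0,"ay": -0.3,"az": 0},
    {"dx": -0.01,"dy": 0.001,"dz": 0.003,"ax": -0.2,"ay": -0.3,"az": 0},
    {"dx": -0.017,"dy": 0.001,"dz": 0.003,"ax": -0.3,"ay": -0.3,"az": 0.2},
    {"dx": -0.024,"dy": 0.001,"dz": 0.003,"ax": -0.3,"ay": -0.3,"az": 0.2},
    {"dx": -0.03,"dy": 0.001,"dz": 0.003,"ax": -0.3,"ay": -0.3,"az": 0.2}
  ]
}}

```text
clock: 7.85
tool_pos: [0.5291, -0.0979, 0.0838]
eef_rot: [-0.261, 0.675, -0.63, -0.281]
ft_force: [-0.4, 0.3, -1.3]
grip_width: 0.257
finger_force: 80.1
```

```bash
cat >> h.py <<'E'
def tipinfo():
    p,R,s=st();tip=p+R.apply([-.131,0,-.003]);print("tip rel H: y,uphill,n mm",1000*np.array([(tip-H)@u,-(tip-H)@w,(tip-H)@n]),"F y,up,n",np.array([s["ft_force"]@k for k in(u,-w,n)]),"t",s["clock"]);go(tcp_for_tip(H+.035*n),RI)
E
python3 -c "from h import *;tipinfo()"
```

```text
tip rel H: y,uphill,n mm [-0.2241 -0.5002  6.1701] F y,up,n [-0.4115 -1.1096 -0.6954] t 7.85
d(mm) [-28.827   -0.3505  -0.6221] a(deg) [ 0.0963  0.0681 -0.0685] | t 7.85 q [-0.6127  0.5743 -0.1506  1.411   0.5803 -2.4258] F [-0.4309  0.2634 -1.2764] g 0.25670763659557067
```

>>> {"fn": "jog_arm", "kwargs": {
  "moves": [
    {"dx": -0.003,"dy": 0,"dz": 0,"ax": 0,"ay": 0,"az": 0},
    {"dx": -0.006,"dy": 0,"dz": 0,"ax": 0,"ay": 0,"az": 0},
    {"dx": -0.009,"dy": 0,"dz": 0,"ax": 0,"ay": 0,"az": 0},
    {"dx": -0.012,"dy": 0,"dz": 0,"ax": 0,"ay": 0,"az": 0},
    {"dx": -0.015,"dy": 0,"dz": 0,"ax": 0,"ay": 0,"az": 0}
  ]
}}

```text
clock: 8.27
tool_pos: [0.5283, -0.0884, 0.0933]
eef_rot: [-0.26, 0.675, -0.63, -0.281]
ft_force: [0.6, -2.3, -3.2]
grip_width: 0.259
finger_force: 80.1
```

```bash
python3 -c "from h import *;tipinfo()"
```

```text
tip rel H: y,uphill,n mm [-0.3002 -0.6353 19.6378] F y,up,n [ 0.4669 -0.6316 -3.8682] t 8.2667
d(mm) [-15.3624  -0.4686  -0.6293] a(deg) [ 0.1    -0.0033 -0.0813] | t 8.27 q [-0.6005  0.5537 -0.1601  1.4142  0.586  -2.4125] F [ 0.6254 -2.2505 -3.1818] g 0.2589260135242256
```

>>> {"fn": "jog_arm", "kwargs": {
  "moves": [
    {"dx": -0.003,"dy": 0,"dz": 0,"ax": 0,"ay": 0,"az": 0},
    {"dx": -0.006,"dy": 0,"dz": 0,"ax": 0,"ay": 0,"az": 0},
    {"dx": -0.009,"dy": 0,"dz": 0,"ax": 0,"ay": 0,"az": 0},
    {"dx": -0.012,"dy": 0,"dz": 0,"ax": 0,"ay": 0,"az": 0},
    {"dx": -0.012,"dy": 0,"dz": 0,"ax": 0,"ay": 0,"az": 0}
  ]
}}

```text
clock: 8.68
tool_pos: [0.5277, -0.0791, 0.1027]
eef_rot: [-0.261, 0.675, -0.63, -0.281]
ft_force: [0.4, -1.3, -2.4]
grip_width: 0.255
finger_force: 80.0
```

```bash
python3 - <<'E'
from h import *
tipinfo()
im,d=get_image("top");np.savez("top4.npz",p=im,d=d);cv2.imwrite("pics/top4.png",cv2.resize(im[190:290,280:400,::-1],None,fx=5,fy=5))
p0,d0,X0=load("top");X=cloud("top",d=d)
D=(X-F)@n*1000;D0=(X0-F)@n*1000
q=pix("top",F+.02*n);uu,v=np.meshgrid(np.arange(640),np.arange(480));k=np.hypot(uu-q[0],v-q[1])<20
print(np.percentile(D0[k],[5,50,90,95,98]),np.percentile(D[k],[5,50,90,95,98]))
E
```

```text
tip rel H: y,uphill,n mm [-0.2394 -0.4255 32.8704] F y,up,n [ 0.3446 -0.7531 -2.5942] t 8.6833
d(mm) [-2.1254 -0.408  -0.6299] a(deg) [ 0.0913  0.0907 -0.0732] | t 8.68 q [-0.5888  0.5355 -0.1676  1.4197  0.5933 -2.4015] F [ 0.4346 -1.2746 -2.367 ] g 0.25490766414734084
[-117.5636   -1.759     2.1273    2.9457    3.8505] [-117.0217    0.7228   20.8037   23.5789   25.2949]
```

View pics/top4.png

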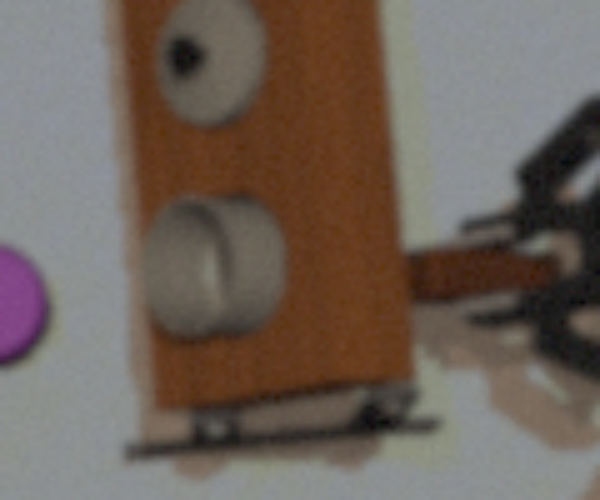

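The tub is about 22 mm proud and still held in its recess (crop around (215,265)). Now I'll retract the muddler.

>>> {"fn": "jog_arm", "kwargs": {
  "moves": [
    {"dx": 0.01,"dy": 0,"dz": 0,"ax": 0,"ay": 0,"az": 0},
    {"dx": 0.024,"dy": 0,"dz": 0,"ax": 0,"ay": 0,"az": 0},
    {"dx": 0.038,"dy": 0,"dz": 0,"ax": 0,"ay": 0,"az": 0},
    {"dx": 0.052,"dy": 0,"dz": 0,"ax": 0,"ay": 0,"az": 0},
    {"dx": 0.06,"dy": 0,"dz": 0,"ax": 0,"ay": 0,"az": 0}
  ]
}}

```text
clock: 9.15
tool_pos: [0.5303, -0.1233, 0.0576]
eef_rot: [-0.261, 0.674, -0.631, -0.282]
ft_force: [0.3, -0.4, -0.7]
grip_width: 0.259
finger_force: 80.0
```

>>> {"fn": "jog_arm", "kwargs": {
  "moves": [
    {"dx": 0,"dy": 0,"dz": -0.02,"ax": 0,"ay": 0,"az": 0},
    {"dx": 0,"dy": 0,"dz": -0.05,"ax": 0,"ay": 0,"az": 0},
    {"dx": 0,"dy": 0,"dz": -0.08,"ax": 0,"ay": 0,"az": 0},
    {"dx": 0,"dy": 0,"dz": -0.11,"ax": 0,"ay": 0,"az": 0},
    {"dx": 0,"dy": 0,"dz": -0.14,"ax": 0,"ay": 0,"az": 0}
  ]
}}

```text
clock: 9.57
tool_pos: [0.5375, -0.2221, 0.1587]
eef_rot: [-0.261, 0.675, -0.63, -0.282]
ft_force: [1.2, 0.0, -0.1]
grip_width: 0.257
finger_force: 80.0
```

```bash
python3 -c "
from h import *
go([.57,-.22,.16],frame([0,0,-1],[-n[0],-n[1],0]))"
```

```text
d(mm) [ -0.834  -32.588   -1.1044] a(deg) [ 0.1458 45.1576 -0.1126] | t 9.57 q [-0.7517  0.6276  0.1165  1.6953  0.5027 -2.5588] F [ 1.1972  0.011  -0.1246] g 0.25660250594631334
```

>>> {"fn": "jog_arm", "kwargs": {
  "moves": [
    {"dx": 0,"dy": -0.006,"dz": 0,"ax": 0,"ay": 6.5,"az": 0},
    {"dx": 0,"dy": -0.013,"dz": 0,"ax": 0,"ay": 13,"az": 0},
    {"dx": 0,"dy": -0.02,"dz": 0,"ax": 0,"ay": 19.5,"az": 0},
    {"dx": 0,"dy": -0.026,"dz": 0,"ax": 0,"ay": 26,"az": 0},
    {"dx": 0,"dy": -0.032,"dz": 0,"ax": 0,"ay": 32.5,"az": 0}
  ]
}}

```text
clock: 9.98
tool_pos: [0.5704, -0.2198, 0.1589]
eef_rot: [-0.073, 0.726, -0.679, -0.078]
ft_force: [0.7, 0.4, -1.0]
grip_width: 0.259
finger_force: 80.1
```

>>> {"fn": "jog_arm", "kwargs": {
  "moves": [
    {"dx": 0,"dy": 0,"dz": 0,"ax": 0,"ay": 6.5,"az": 0},
    {"dx": 0,"dy": 0,"dz": 0,"ax": 0,"ay": 12.7,"az": 0},
    {"dx": 0,"dy": 0,"dz": 0,"ax": 0,"ay": 12.7,"az": 0},
    {"dx": 0,"dy": 0,"dz": 0,"ax": 0,"ay": 12.7,"az": 0},
    {"dx": 0,"dy": 0,"dz": 0,"ax": 0,"ay": 12.7,"az": 0}
  ]
}}

```text
clock: 10.4
tool_pos: [0.5695, -0.2188, 0.1579]
eef_rot: [0.001, 0.731, -0.682, -0.001]
ft_force: [-1.2, -0.5, 0.3]
grip_width: 0.257
finger_force: 80.0
```

```bash
python3 -c "
from h import *
go([.57,-.22,.011],frame([0,0,-1],[-n[0],-n[1],0]))"
```

```text
d(mm) [  1.1768  -0.9103 146.8784] a(deg) [ 0.1855 -0.0107 -0.0183] | t 10.4 q [-0.4719  0.2984 -0.1565  1.1186 -0.0018 -2.1122] F [-1.1586 -0.4696  0.2974] g 0.2570560509659876
```

>>> {"fn": "jog_arm", "kwargs": {
  "moves": [
    {"dx": 0,"dy": 0,"dz": 0.025,"ax": 0,"ay": 0,"az": 0},
    {"dx": 0,"dy": 0,"dz": 0.06,"ax": 0,"ay": 0,"az": 0},
    {"dx": 0,"dy": 0,"dz": 0.095,"ax": 0,"ay": 0,"az": 0},
    {"dx": 0,"dy": 0,"dz": 0.12,"ax": 0,"ay": 0,"az": 0},
    {"dx": 0,"dy": 0,"dz": 0.135,"ax": 0,"ay": 0,"az": 0}
  ]
}}

```text
clock: 10.82
tool_pos: [0.5667, -0.2193, 0.0188]
eef_rot: [0.002, 0.73, -0.683, -0.004]
ft_force: [0.0, 0.2, -1.4]
grip_width: 0.255
finger_force: 80.1
```

>>> {"fn": "jog_arm", "kwargs": {
  "moves": [
    {"dx": 0,"dy": 0,"dz": 0.004,"ax": 0,"ay": 0,"az": 0},
    {"dx": 0,"dy": 0,"dz": 0.008,"ax": 0,"ay": 0,"az": 0},
    {"dx": 0,"dy": 0,"dz": 0.012,"ax": 0,"ay": 0,"az": 0},
    {"dx": 0,"dy": 0,"dz": 0.013,"ax": 0,"ay": 0,"az": 0},
    {"dx": 0,"dy": 0,"dz": 0.013,"ax": 0,"ay": 0,"az": 0}
  ]
}}

```text
clock: 11.23
tool_pos: [0.5702, -0.2196, 0.0114]
eef_rot: [0.001, 0.731, -0.682, 0.001]
ft_force: [-0.2, 0.3, -0.2]
grip_width: 0.259
finger_force: 80.1
```

>>> {"fn": "jog_arm", "kwargs": {
  "moves": [
    {"dx": 0,"dy": 0,"dz": 0.001,"ax": 0,"ay": 0,"az": 0},
    {"dx": 0,"dy": 0,"dz": 0.002,"ax": 0,"ay": 0,"az": 0},
    {"dx": 0,"dy": 0,"dz": 0.004,"ax": 0,"ay": 0,"az": 0},
    {"dx": 0,"dy": 0,"dz": 0.004,"ax": 0,"ay": 0,"az": 0},
    {"dx": 0,"dy": 0,"dz": 0.004,"ax": 0,"ay": 0,"az": 0}
  ]
}}

```text
clock: 11.65
tool_pos: [0.5703, -0.2193, 0.0092]
eef_rot: [0.001, 0.731, -0.682, 0.001]
ft_force: [-3.5, 1.0, 9.9]
grip_width: 0.258
finger_force: 81.5
```

>>> {"fn": "jog_arm", "kwargs": {
  "moves": [
    {"dx": 0,"dy": 0,"dz": 0,"ax": 0,"ay": 0,"az": 0},
    {"dx": 0,"dy": 0,"dz": 0,"ax": 0,"ay": 0,"az": 0},
    {"dx": 0,"dy": 0,"dz": 0,"ax": 0,"ay": 0,"az": 0},
    {"dx": 0,"dy": 0,"dz": 0,"ax": 0,"ay": 0,"az": 0},
    {"dx": 0,"dy": 0,"dz": 0,"ax": 0,"ay": 0,"az": 0}
  ],
  "hand": 0
}}

```text
clock: 12.07
tool_pos: [0.5692, -0.2188, 0.0062]
eef_rot: [0.002, 0.731, -0.682, -0.0]
ft_force: [-0.2, 0.4, -0.2]
grip_width: 0.947
finger_force: 0.0
```

>>> {"fn": "jog_arm", "kwargs": {
  "moves": [
    {"dx": 0,"dy": 0,"dz": 0,"ax": 0,"ay": 0,"az": 0},
    {"dx": 0,"dy": 0,"dz": -0.01,"ax": 0,"ay": 0,"az": 0},
    {"dx": 0,"dy": 0,"dz": -0.03,"ax": 0,"ay": 0,"az": 0},
    {"dx": 0,"dy": 0,"dz": -0.06,"ax": 0,"ay": 0,"az": 0},
    {"dx": 0,"dy": 0,"dz": -0.09,"ax": 0,"ay": 0,"az": 0}
  ]
}}

```text
clock: 12.48
tool_pos: [0.5685, -0.2181, 0.097]
eef_rot: [0.002, 0.731, -0.682, -0.001]
ft_force: [0.9, -0.0, -0.4]
grip_width: 0.999
finger_force: 0.0
```

>>> {"fn": "jog_arm", "kwargs": {
  "moves": [
    {"dx": 0,"dy": 0,"dz": -0.035,"ax": 0,"ay": 0,"az": 0},
    {"dx": 0,"dy": 0,"dz": -0.075,"ax": 0,"ay": 0,"az": 0},
    {"dx": 0,"dy": 0,"dz": -0.115,"ax": 0,"ay": 0,"az": 0},
    {"dx": 0,"dy": 0,"dz": -0.155,"ax": 0,"ay": 0,"az": 0},
    {"dx": 0,"dy": 0,"dz": -0.195,"ax": 0,"ay": 0,"az": 0}
  ]
}}

```text
clock: 12.9
tool_pos: [0.5694, -0.2179, 0.2943]
eef_rot: [0.001, 0.731, -0.682, 0.0]
ft_force: [0.1, -0.3, 0.1]
grip_width: 1.001
finger_force: 0.0
```

```bash
cat >> h.py <<'E'
def qtool(): return st()[2]["joints"]
E
python3 - <<'E'
from h import *
im,d=get_image("side");X=cloud("side",d=d);h=cv2.cvtColor(im,cv2.COLOR_RGB2HSV);m=(h[...,0]<15)&(h[...,1]>110)&(abs(X[...,0]-.57)<.03)&(X[...,1]<-.07)&(X[...,1]>-.31)&(X[...,2]<.06)
print("mud px",m.sum(),np.percentile(X[m],[5,50,95],axis=0))
np.savez("side5.npz",p=im,d=d)
# tub grasp attitude: tool z=-n; x along +-u ; y = z cross x
for sg in(1,-1):
    R=frame(-n,sg*u); T=F+.006*n; print(sg); go(T+.12*n,R)
E
```

```text
mud px 977 [[ 0.5589 -0.2759  0.0116]
 [ 0.5665 -0.2247  0.0222]
 [ 0.5798 -0.1115  0.0249]]
1
d(mm) [-334.9236   35.3407    1.2678] a(deg) [-35.2175  34.2407 -85.3085] | t 12.95 q [-0.4699  0.2192  0.0524  1.3888 -0.0032 -2.1106] F [ 2.9617 -2.2635  5.9126] g 0.9999218021130277
-1
d(mm) [-334.9236   35.3407    1.2678] a(deg) [34.1992 35.1748 84.8088] | t 12.95 q [-0.4699  0.2192  0.0524  1.3888 -0.0032 -2.1106] F [ 2.9617 -2.2635  5.9126] g 0.9999218021130277
```

>>> {"fn": "jog_arm", "kwargs": {
  "moves": [
    {"dx": -0.01,"dy": 0.001,"dz": -0.02,"ax": 0,"ay": 0,"az": 7},
    {"dx": -0.025,"dy": 0.004,"dz": -0.04,"ax": 0,"ay": 0,"az": 14},
    {"dx": -0.045,"dy": 0.008,"dz": -0.055,"ax": 0,"ay": 0,"az": 21},
    {"dx": -0.07,"dy": 0.012,"dz": -0.065,"ax": 0,"ay": 0,"az": 28},
    {"dx": -0.1,"dy": 0.015,"dz": -0.065,"ax": 0,"ay": 0,"az": 35}
  ]
}}

```text
clock: 13.37
tool_pos: [0.549, -0.1196, 0.3598]
eef_rot: [0.0, -0.489, 0.872, -0.003]
ft_force: [0.7, 0.6, 1.1]
grip_width: 0.995
finger_force: 0.0
```

```bash
python3 -c "
from h import *
go([.515,.125,.36],frame([0,0,-1],-u))"
```

```text
d(mm) [-190.9662  156.5921   -1.4876] a(deg) [-0.3368  0.0264 54.5495] | t 13.37 q [-0.3279  0.1218  0.0502  1.4946 -0.0033 -1.3498] F [0.6802 0.5996 1.0514] g 0.9947679193038989
```

>>> {"fn": "jog_arm", "kwargs": {
  "moves": [
    {"dx": -0.023,"dy": 0.019,"dz": 0,"ax": 0,"ay": 0,"az": 7},
    {"dx": -0.046,"dy": 0.038,"dz": 0,"ax": 0,"ay": 0,"az": 14},
    {"dx": -0.069,"dy": 0.057,"dz": 0,"ax": 0,"ay": 0,"az": 21},
    {"dx": -0.092,"dy": 0.075,"dz": 0,"ax": 0,"ay": 0,"az": 28},
    {"dx": -0.115,"dy": 0.094,"dz": 0,"ax": 0,"ay": 0,"az": 35}
  ]
}}

```text
clock: 13.78
tool_pos: [0.5262, 0.029, 0.3565]
eef_rot: [-0.001, -0.205, 0.979, -0.001]
ft_force: [0.3, 0.3, 0.4]
grip_width: 0.999
finger_force: 0.0
```

```bash
python3 -c "
from h import *
go(F+.14*n,frame([0,0,-1],-u));go(F+.14*n,frame(-n,-u))"
```

```text
d(mm) [-26.1542  89.7818  47.2608] a(deg) [-0.1235 -0.1052 19.642 ] | t 13.78 q [-0.0662  0.0622 -0.0222  1.4875 -0.0026 -0.4788] F [0.3204 0.2798 0.3852] g 0.9992639529294252
d(mm) [-26.1542  89.7818  47.2608] a(deg) [44.4258  7.611  18.6566] | t 13.78 q [-0.0662  0.0622 -0.0222  1.4875 -0.0026 -0.4788] F [0.3204 0.2798 0.3852] g 0.9992639529294252
```

>>> {"fn": "jog_arm", "kwargs": {
  "moves": [
    {"dx": -0.005,"dy": 0.018,"dz": 0,"ax": 6,"ay": 1,"az": 2.6},
    {"dx": -0.01,"dy": 0.036,"dz": 0,"ax": 12,"ay": 2.1,"az": 5.1},
    {"dx": -0.015,"dy": 0.054,"dz": 0,"ax": 18.5,"ay": 3.2,"az": 7.8},
    {"dx": -0.02,"dy": 0.072,"dz": 0.01,"ax": 25,"ay": 4.3,"az": 10.5},
    {"dx": -0.026,"dy": 0.09,"dz": 0.02,"ax": 31.5,"ay": 5.4,"az": 13.3}
  ]
}}

```text
clock: 14.2
tool_pos: [0.5141, 0.1217, 0.3387]
eef_rot: [0.014, -0.085, 0.957, -0.277]
ft_force: [0.3, -0.1, -0.4]
grip_width: 1.001
finger_force: 0.0
```

```bash
python3 -c "
from h import *
go(F+.14*n,frame(-n,-u))"
```

```text
d(mm) [-0.6395 15.7749 25.1951] a(deg) [12.7033  2.7221  5.3072] | t 14.2 q [ 0.3955  0.172  -0.0293  1.5283 -0.5422  0.2622] F [ 0.3089 -0.0912 -0.4421] g 1.0012729917831213
```

>>> {"fn": "jog_arm", "kwargs": {
  "moves": [
    {"dx": 0,"dy": 0.006,"dz": 0.01,"ax": 6,"ay": 1.3,"az": 2.5},
    {"dx": -0.001,"dy": 0.012,"dz": 0.02,"ax": 12.7,"ay": 2.7,"az": 5.3},
    {"dx": -0.001,"dy": 0.016,"dz": 0.025,"ax": 12.7,"ay": 2.7,"az": 5.3},
    {"dx": -0.001,"dy": 0.016,"dz": 0.025,"ax": 12.7,"ay": 2.7,"az": 5.3},
    {"dx": -0.001,"dy": 0.016,"dz": 0.025,"ax": 12.7,"ay": 2.7,"az": 5.3}
  ]
}}

```text
clock: 14.62
tool_pos: [0.514, 0.1206, 0.3064]
eef_rot: [0.009, -0.035, 0.924, -0.38]
ft_force: [-0.5, -0.9, 0.2]
grip_width: 1.003
finger_force: 0.0
```

```bash
python3 - <<'E'
from h import *
go(F+.009*n-.001*w,frame(-n,-u))
im,d=get_image("wrist");cv2.imwrite("pics/w6.png",im[:,:,::-1])
E
```

```text
d(mm) [ -0.8293  -2.7065 128.4263] a(deg) [ 0.2712 -0.2941  0.4729] | t 14.62 q [ 0.4673  0.3012 -0.0279  1.6137 -0.7035  0.5292] F [-0.4771 -0.9128  0.2239] g 1.0032186749552479
```

View pics/w6.png

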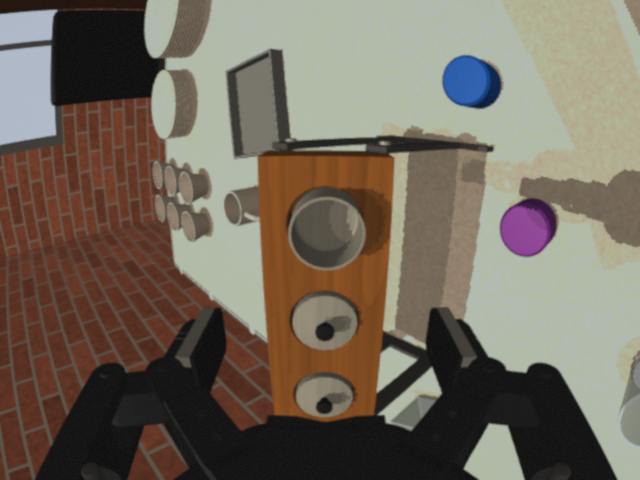

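The wrist view has the open tub at (327,228), midway between the fingers at (205,340) and (450,340). I'll descend along the board's axis.

>>> {"fn": "jog_arm", "kwargs": {
  "moves": [
    {"dx": 0,"dy": -0.001,"dz": 0.015,"ax": 0,"ay": 0,"az": 0},
    {"dx": -0.001,"dy": -0.002,"dz": 0.035,"ax": 0,"ay": 0,"az": 0.3},
    {"dx": -0.001,"dy": -0.002,"dz": 0.055,"ax": 0.2,"ay": -0.2,"az": 0.4},
    {"dx": -0.001,"dy": -0.002,"dz": 0.075,"ax": 0.2,"ay": -0.2,"az": 0.4},
    {"dx": -0.001,"dy": -0.002,"dz": 0.085,"ax": 0.2,"ay": -0.2,"az": 0.4}
  ]
}}

```text
clock: 15.08
tool_pos: [0.5187, 0.0572, 0.2487]
eef_rot: [0.013, -0.03, 0.924, -0.381]
ft_force: [-0.2, -1.0, 0.2]
grip_width: 0.999
finger_force: 0.0
```

>>> {"fn": "jog_arm", "kwargs": {
  "moves": [
    {"dx": 0,"dy": 0,"dz": 0,"ax": 0,"ay": 0,"az": 0},
    {"dx": 0,"dy": 0,"dz": 0,"ax": 0,"ay": 0,"az": 0},
    {"dx": 0,"dy": 0,"dz": 0,"ax": 0,"ay": 0,"az": 0},
    {"dx": 0,"dy": 0,"dz": 0,"ax": 0,"ay": 0,"az": 0},
    {"dx": 0,"dy": 0,"dz": 0,"ax": 0,"ay": 0,"az": 0}
  ]
}}

```text
clock: 15.5
tool_pos: [0.5195, 0.0602, 0.2483]
eef_rot: [0.014, -0.032, 0.924, -0.382]
ft_force: [-0.0, 0.3, 0.5]
grip_width: 0.998
finger_force: 0.0
```

```bash
python3 - <<'E'
from h import *
go(F+.009*n-.001*w,frame(-n,-u))
E
```

```text
d(mm) [ 1.1279 -0.3508 44.4985] a(deg) [ 0.0557  0.0176 -0.0633] | t 15.5 q [ 0.3705  0.2776 -0.182   1.3982 -0.7407  0.4138] F [-0.0409  0.2856  0.5249] g 0.9980167875597843
```

>>> {"fn": "jog_arm", "kwargs": {
  "moves": [
    {"dx": 0.001,"dy": 0,"dz": 0.01,"ax": 0,"ay": 0,"az": 0},
    {"dx": 0.001,"dy": 0,"dz": 0.02,"ax": 0,"ay": 0,"az": 0},
    {"dx": 0.001,"dy": 0,"dz": 0.03,"ax": 0,"ay": 0,"az": 0},
    {"dx": 0.001,"dy": 0,"dz": 0.04,"ax": 0,"ay": 0,"az": 0},
    {"dx": 0.001,"dy": 0,"dz": 0.044,"ax": 0,"ay": 0,"az": 0}
  ]
}}

```text
clock: 15.92
tool_pos: [0.5197, 0.0284, 0.2155]
eef_rot: [0.012, -0.032, 0.923, -0.382]
ft_force: [0.3, -1.0, -0.4]
grip_width: 1.001
finger_force: 0.0
```

```bash
python3 - <<'E'
from h import *
go(F+.009*n-.001*w,frame(-n,-u))
E
```

```text
d(mm) [-0.9137 -1.1004 -1.1639] a(deg) [ 0.0053 -0.1173  0.0535] | t 15.92 q [ 0.3169  0.2748 -0.2584  1.28   -0.7547  0.3436] F [ 0.3168 -0.9609 -0.3938] g 1.000591803306984
```

>>> {"fn": "jog_arm", "kwargs": {
  "moves": [
    {"dx": 0,"dy": 0,"dz": 0,"ax": 0,"ay": 0,"az": 0},
    {"dx": 0,"dy": 0,"dz": 0,"ax": 0,"ay": 0,"az": 0},
    {"dx": 0,"dy": 0,"dz": 0,"ax": 0,"ay": 0,"az": 0},
    {"dx": 0,"dy": 0,"dz": 0,"ax": 0,"ay": 0,"az": 0},
    {"dx": 0,"dy": 0,"dz": 0,"ax": 0,"ay": 0,"az": 0}
  ],
  "hand": 1,
  "squeeze": 50
}}

```text
clock: 16.33
tool_pos: [0.5203, 0.0293, 0.2163]
eef_rot: [0.013, -0.032, 0.924, -0.382]
ft_force: [-0.2, 2.4, 0.3]
grip_width: 0.636
finger_force: 54.7
```

>>> {"fn": "jog_arm", "kwargs": {
  "moves": [
    {"dx": 0,"dy": 0,"dz": 0,"ax": 0,"ay": 0,"az": 0},
    {"dx": 0,"dy": 0,"dz": 0,"ax": 0,"ay": 0,"az": 0},
    {"dx": 0,"dy": 0,"dz": 0,"ax": 0,"ay": 0,"az": 0},
    {"dx": 0,"dy": 0,"dz": 0,"ax": 0,"ay": 0,"az": 0},
    {"dx": 0,"dy": 0,"dz": 0,"ax": 0,"ay": 0,"az": 0}
  ]
}}

```text
clock: 16.75
tool_pos: [0.5202, 0.0288, 0.2161]
eef_rot: [0.013, -0.032, 0.923, -0.382]
ft_force: [-0.3, 3.6, 0.1]
grip_width: 0.64
finger_force: 54.8
```

>>> {"fn": "jog_arm", "kwargs": {
  "moves": [
    {"dx": 0,"dy": 0,"dz": -0.005,"ax": 0,"ay": 0,"az": 0},
    {"dx": 0,"dy": 0,"dz": -0.012,"ax": 0,"ay": 0,"az": 0},
    {"dx": 0,"dy": 0,"dz": -0.02,"ax": 0,"ay": 0,"az": 0},
    {"dx": 0,"dy": 0,"dz": -0.03,"ax": 0,"ay": 0,"az": 0},
    {"dx": 0,"dy": 0,"dz": -0.04,"ax": 0,"ay": 0,"az": 0}
  ]
}}

```text
clock: 17.17
tool_pos: [0.5179, 0.0571, 0.2453]
eef_rot: [0.013, -0.032, 0.923, -0.383]
ft_force: [0.2, -0.9, -1.5]
grip_width: 0.637
finger_force: 54.5
```

>>> {"fn": "jog_arm", "kwargs": {
  "moves": [
    {"dx": 0,"dy": 0,"dz": -0.015,"ax": 0,"ay": 0,"az": 0},
    {"dx": 0,"dy": 0,"dz": -0.035,"ax": 0,"ay": 0,"az": 0},
    {"dx": 0,"dy": 0,"dz": -0.055,"ax": 0,"ay": 0,"az": 0},
    {"dx": 0,"dy": 0,"dz": -0.075,"ax": 0,"ay": 0,"az": 0},
    {"dx": 0,"dy": 0,"dz": -0.09,"ax": 0,"ay": 0,"az": 0}
  ]
}}

```text
clock: 17.58
tool_pos: [0.514, 0.1215, 0.3101]
eef_rot: [0.014, -0.032, 0.923, -0.383]
ft_force: [0.2, 0.7, -1.5]
grip_width: 0.639
finger_force: 54.5
```

```bash
python3 - <<'E'
from h import *
p,R,s=st()
im,d=get_image("wrist");cv2.imwrite("pics/w7.png",cv2.resize(im[:,:,::-1],(400,300)))
go([.52,.10,.36],frame([0,0,-1],-u))
E
```

```text
d(mm) [ -3.5825 -50.6136 -17.6512] a(deg) [-44.9239   0.2266  -0.0092] | t 17.63 q [ 0.473   0.2987 -0.0211  1.6201 -0.7088  0.5413] F [ 1.3754  1.3964 -0.5768] g 0.6348421847494746
```

View pics/w7.png

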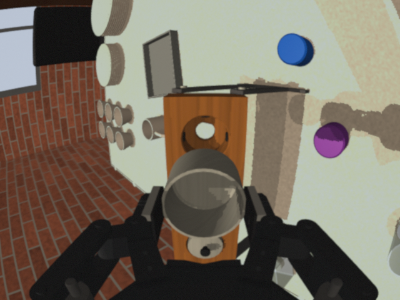

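The tub is held level in the fingers at (203,195), and the empty recess shows at (205,130). I'll turn the tool to point down and carry the tub over to the tray.

>>> {"fn": "jog_arm", "kwargs": {
  "moves": [
    {"dx": 0,"dy": 0,"dz": -0.01,"ax": -6.5,"ay": 0,"az": 0},
    {"dx": -0.001,"dy": -0.01,"dz": -0.015,"ax": -13,"ay": 0,"az": 0},
    {"dx": -0.002,"dy": -0.02,"dz": -0.018,"ax": -19.5,"ay": 0,"az": 0},
    {"dx": -0.003,"dy": -0.03,"dz": -0.018,"ax": -26,"ay": 0,"az": 0},
    {"dx": -0.004,"dy": -0.04,"dz": -0.018,"ax": -32.5,"ay": 0,"az": 0}
  ]
}}

```text
clock: 18.05
tool_pos: [0.519, 0.1051, 0.3509]
eef_rot: [0.005, -0.035, 0.994, -0.107]
ft_force: [1.1, 0.4, -1.6]
grip_width: 0.636
finger_force: 54.5
```

>>> {"fn": "jog_arm", "kwargs": {
  "moves": [
    {"dx": 0,"dy": 0,"dz": 0,"ax": -6.5,"ay": 0,"az": 0},
    {"dx": 0,"dy": 0,"dz": 0,"ax": -12.4,"ay": 0,"az": 0},
    {"dx": 0,"dy": 0,"dz": 0,"ax": -12.4,"ay": 0,"az": 0},
    {"dx": 0,"dy": 0,"dz": 0,"ax": -12.4,"ay": 0,"az": 0},
    {"dx": 0,"dy": 0,"dz": 0,"ax": -12.4,"ay": 0,"az": 0}
  ]
}}

```text
clock: 18.47
tool_pos: [0.5183, 0.1048, 0.3486]
eef_rot: [-0.001, -0.034, 0.999, -0.002]
ft_force: [-0.1, 0.1, -1.2]
grip_width: 0.638
finger_force: 54.5
```

```bash
python3 - <<'E'
from h import *
go([.447,-.359,.36],frame([0,0,-1],-u))
E
```

```text
d(mm) [ 103.0149 -457.8681   -9.4769] a(deg) [-0.2078 -0.1472 -0.0675] | t 18.47 q [ 0.0792  0.0676 -0.0325  1.4733 -0.0036  0.0106] F [-0.077   0.0797 -1.1726] g 0.6378085840591874
```

>>> {"fn": "jog_arm", "kwargs": {
  "moves": [
    {"dx": 0.004,"dy": -0.02,"dz": -0.005,"ax": 0,"ay": 0,"az": 0},
    {"dx": 0.011,"dy": -0.05,"dz": -0.01,"ax": 0,"ay": 0,"az": 0},
    {"dx": 0.018,"dy": -0.085,"dz": -0.01,"ax": 0,"ay": 0,"az": 0},
    {"dx": 0.026,"dy": -0.12,"dz": -0.01,"ax": 0,"ay": 0,"az": 0},
    {"dx": 0.034,"dy": -0.155,"dz": -0.01,"ax": 0,"ay": 0,"az": 0}
  ]
}}

```text
clock: 18.88
tool_pos: [0.4952, -0.0519, 0.3588]
eef_rot: [-0.001, -0.036, 0.999, -0.002]
ft_force: [-0.2, -0.1, -0.9]
grip_width: 0.637
finger_force: 54.5
```

>>> {"fn": "jog_arm", "kwargs": {
  "moves": [
    {"dx": 0.008,"dy": -0.035,"dz": 0,"ax": 0,"ay": 0,"az": 0},
    {"dx": 0.016,"dy": -0.07,"dz": 0,"ax": 0,"ay": 0,"az": 0},
    {"dx": 0.024,"dy": -0.105,"dz": 0,"ax": 0,"ay": 0,"az": 0},
    {"dx": 0.032,"dy": -0.14,"dz": 0,"ax": 0,"ay": 0,"az": 0},
    {"dx": 0.04,"dy": -0.17,"dz": 0,"ax": 0,"ay": 0,"az": 0}
  ]
}}

```text
clock: 19.3
tool_pos: [0.4673, -0.2252, 0.3589]
eef_rot: [-0.002, -0.035, 0.999, -0.001]
ft_force: [-0.6, -0.2, -0.7]
grip_width: 0.637
finger_force: 54.5
```

>>> {"fn": "jog_arm", "kwargs": {
  "moves": [
    {"dx": 0.007,"dy": -0.03,"dz": 0,"ax": 0,"ay": 0,"az": -2},
    {"dx": 0.014,"dy": -0.06,"dz": 0,"ax": 0,"ay": 0,"az": -4},
    {"dx": 0.021,"dy": -0.09,"dz": 0,"ax": 0,"ay": 0,"az": -6},
    {"dx": 0.027,"dy": -0.118,"dz": 0,"ax": 0,"ay": 0,"az": -8},
    {"dx": 0.03,"dy": -0.133,"dz": 0,"ax": 0,"ay": 0,"az": -8}
  ]
}}

```text
clock: 19.72
tool_pos: [0.4467, -0.3607, 0.3587]
eef_rot: [-0.002, -0.105, 0.995, -0.001]
ft_force: [0.5, 0.4, -1.7]
grip_width: 0.64
finger_force: 54.5
```

```bash
python3 - <<'E'
from h import *
a=np.radians(12.2);go([.446,-.359,.034],frame([0,0,-1],[-np.cos(a),-np.sin(a),0]))
E
```

```text
d(mm) [ -0.9857   2.3739 324.6944] a(deg) [-0.0929 -0.2394 -0.1947] | t 19.72 q [-0.7896  0.1487  0.079   1.502  -0.0044 -0.9991] F [ 0.504   0.439  -1.6949] g 0.640295796424282
```

>>> {"fn": "jog_arm", "kwargs": {
  "moves": [
    {"dx": 0,"dy": 0.001,"dz": 0.02,"ax": 0,"ay": 0,"az": 0},
    {"dx": 0,"dy": 0.002,"dz": 0.055,"ax": 0,"ay": 0,"az": 0},
    {"dx": 0,"dy": 0.002,"dz": 0.09,"ax": 0,"ay": 0,"az": 0},
    {"dx": 0,"dy": 0.002,"dz": 0.125,"ax": 0,"ay": 0,"az": 0},
    {"dx": 0,"dy": 0.002,"dz": 0.16,"ax": 0,"ay": 0,"az": 0}
  ]
}}

```text
clock: 20.13
tool_pos: [0.4466, -0.3558, 0.1981]
eef_rot: [-0.001, -0.105, 0.994, -0.001]
ft_force: [0.4, -0.5, -1.0]
grip_width: 0.637
finger_force: 54.5
```

>>> {"fn": "jog_arm", "kwargs": {
  "moves": [
    {"dx": 0,"dy": 0,"dz": 0.035,"ax": 0,"ay": 0,"az": 0},
    {"dx": 0,"dy": 0,"dz": 0.07,"ax": 0,"ay": 0,"az": 0},
    {"dx": 0,"dy": 0,"dz": 0.1,"ax": 0,"ay": 0,"az": 0},
    {"dx": 0,"dy": 0,"dz": 0.125,"ax": 0,"ay": 0,"az": 0},
    {"dx": 0,"dy": 0,"dz": 0.14,"ax": 0,"ay": 0,"az": 0}
  ]
}}

```text
clock: 20.55
tool_pos: [0.4446, -0.3541, 0.0559]
eef_rot: [-0.003, -0.105, 0.994, 0.002]
ft_force: [0.1, -0.1, -1.3]
grip_width: 0.636
finger_force: 54.5
```

>>> {"fn": "jog_arm", "kwargs": {
  "moves": [
    {"dx": 0,"dy": 0,"dz": 0.004,"ax": 0,"ay": 0,"az": 0},
    {"dx": 0,"dy": 0,"dz": 0.008,"ax": 0,"ay": 0,"az": 0},
    {"dx": 0,"dy": 0,"dz": 0.012,"ax": 0,"ay": 0,"az": 0},
    {"dx": 0,"dy": 0,"dz": 0.016,"ax": 0,"ay": 0,"az": 0},
    {"dx": 0,"dy": 0,"dz": 0.018,"ax": 0,"ay": 0,"az": 0}
  ]
}}

```text
clock: 20.97
tool_pos: [0.4467, -0.3581, 0.0426]
eef_rot: [-0.0, -0.104, 0.995, -0.002]
ft_force: [0.1, -0.1, -1.5]
grip_width: 0.636
finger_force: 54.4
```

```bash
python3 - <<'E'
from h import *
a=np.radians(12.2);go([.446,-.359,.034],frame([0,0,-1],[-np.cos(a),-np.sin(a),0]))
E
```

```text
d(mm) [ 0.8285 -0.6992  8.6319] a(deg) [-0.1793 -0.0337 -0.2371] | t 20.97 q [-0.7876  0.3485 -0.3625  0.8575 -0.0022 -0.9964] F [ 0.1033 -0.1385 -1.5081] g 0.636210705855602
```

Not in contact yet, so I'll lower slowly.

>>> {"fn": "jog_arm", "kwargs": {
  "moves": [
    {"dx": 0,"dy": 0,"dz": 0.002,"ax": 0,"ay": 0,"az": 0},
    {"dx": 0,"dy": 0,"dz": 0.004,"ax": 0,"ay": 0,"az": 0},
    {"dx": 0,"dy": 0,"dz": 0.006,"ax": 0,"ay": 0,"az": 0},
    {"dx": 0,"dy": 0,"dz": 0.008,"ax": 0,"ay": 0,"az": 0},
    {"dx": 0,"dy": 0,"dz": 0.008,"ax": 0,"ay": 0,"az": 0}
  ]
}}

```text
clock: 21.38
tool_pos: [0.4455, -0.3575, 0.0335]
eef_rot: [-0.001, -0.104, 0.995, -0.001]
ft_force: [0.7, 0.3, -1.7]
grip_width: 0.637
finger_force: 54.4
```

>>> {"fn": "jog_arm", "kwargs": {
  "moves": [
    {"dx": 0,"dy": 0,"dz": 0.001,"ax": 0,"ay": 0,"az": 0},
    {"dx": 0,"dy": 0,"dz": 0.001,"ax": 0,"ay": 0,"az": 0},
    {"dx": 0,"dy": 0,"dz": 0.001,"ax": 0,"ay": 0,"az": 0},
    {"dx": 0,"dy": 0,"dz": 0.001,"ax": 0,"ay": 0,"az": 0},
    {"dx": 0,"dy": 0,"dz": 0.001,"ax": 0,"ay": 0,"az": 0}
  ]
}}

```text
clock: 21.8
tool_pos: [0.4459, -0.3577, 0.033]
eef_rot: [-0.001, -0.104, 0.995, -0.001]
ft_force: [-0.5, -0.4, -1.7]
grip_width: 0.636
finger_force: 54.4
```

>>> {"fn": "jog_arm", "kwargs": {
  "moves": [
    {"dx": 0,"dy": 0,"dz": 0.001,"ax": 0,"ay": 0,"az": 0},
    {"dx": 0,"dy": 0,"dz": 0.002,"ax": 0,"ay": 0,"az": 0},
    {"dx": 0,"dy": 0,"dz": 0.003,"ax": 0,"ay": 0,"az": 0},
    {"dx": 0,"dy": 0,"dz": 0.004,"ax": 0,"ay": 0,"az": 0},
    {"dx": 0,"dy": 0,"dz": 0.004,"ax": 0,"ay": 0,"az": 0}
  ]
}}

```text
clock: 22.22
tool_pos: [0.4458, -0.3577, 0.0303]
eef_rot: [-0.001, -0.104, 0.995, -0.001]
ft_force: [-2.9, 2.8, 8.4]
grip_width: 0.639
finger_force: 55.5
```

>>> {"fn": "jog_arm", "kwargs": {
  "moves": [
    {"dx": 0,"dy": 0,"dz": -0.001,"ax": 0,"ay": 0,"az": 0},
    {"dx": 0,"dy": 0,"dz": -0.002,"ax": 0,"ay": 0,"az": 0},
    {"dx": 0,"dy": 0,"dz": -0.002,"ax": 0,"ay": 0,"az": 0},
    {"dx": 0,"dy": 0,"dz": -0.002,"ax": 0,"ay": 0,"az": 0},
    {"dx": 0,"dy": 0,"dz": -0.002,"ax": 0,"ay": 0,"az": 0}
  ],
  "hand": 0
}}

```text
clock: 22.63
tool_pos: [0.4457, -0.3576, 0.0307]
eef_rot: [-0.001, -0.104, 0.995, -0.001]
ft_force: [-0.2, -0.0, 0.0]
grip_width: 1.002
finger_force: 0.0
```

>>> {"fn": "jog_arm", "kwargs": {
  "moves": [
    {"dx": 0,"dy": 0,"dz": 0,"ax": 0,"ay": 0,"az": 0},
    {"dx": 0,"dy": 0,"dz": -0.005,"ax": 0,"ay": 0,"az": 0},
    {"dx": 0,"dy": 0,"dz": -0.02,"ax": 0,"ay": 0,"az": 0},
    {"dx": 0,"dy": 0,"dz": -0.05,"ax": 0,"ay": 0,"az": 0},
    {"dx": 0,"dy": 0,"dz": -0.085,"ax": 0,"ay": 0,"az": 0}
  ]
}}

```text
clock: 23.05
tool_pos: [0.4442, -0.3558, 0.1147]
eef_rot: [-0.002, -0.104, 0.995, 0.001]
ft_force: [1.3, 0.2, -0.1]
grip_width: 0.999
finger_force: 0.0
```

>>> {"fn": "jog_arm", "kwargs": {
  "moves": [
    {"dx": 0,"dy": 0,"dz": -0.035,"ax": 0,"ay": 0,"az": 0},
    {"dx": 0,"dy": 0,"dz": -0.07,"ax": 0,"ay": 0,"az": 0},
    {"dx": 0,"dy": 0,"dz": -0.105,"ax": 0,"ay": 0,"az": 0},
    {"dx": 0,"dy": 0,"dz": -0.13,"ax": 0,"ay": 0,"az": 0},
    {"dx": 0,"dy": 0,"dz": -0.14,"ax": 0,"ay": 0,"az": 0}
  ]
}}

```text
clock: 23.47
tool_pos: [0.4478, -0.3589, 0.2614]
eef_rot: [0.002, -0.104, 0.995, -0.004]
ft_force: [0.8, -0.1, -0.4]
grip_width: 1.001
finger_force: 0.0
```

```bash
python3 - <<'E'
from h import *
im,d=get_image("wrist");i2,d2=get_image("side")
cv2.imwrite("pics/w8.png",np.hstack([cv2.resize(im,(400,300)),cv2.resize(i2,(400,300))])[:,:,::-1])
E
```

```text
(no output)
```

View pics/w8.png

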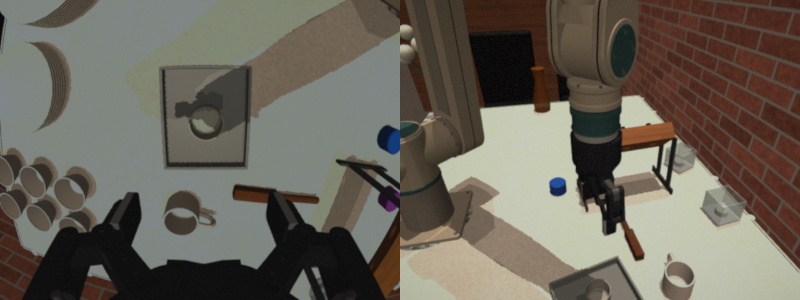

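The wrist view shows the tub upright in the middle of the tray at (207,120). The muddler lies flat at (275,193), the cup at (182,212) hasn't moved, and the gripper is clear of everything.

```bash
python3 -c "
from cell import *
print(sign_off())"
```

```text
the job is handed in; nothing more can be done
None
```

I pushed the open tub about 2 cm proud with the muddler, laid the muddler flat on the table, set the tub upright in the grey tray, and handed the job in at about 23.6 s with no verdict returned. The lidded tubs, the glass and the cup were never touched.

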